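# Drift the microscope's column foot into line and fit its wing bolt

### The job

The microscope's column foot has shifted, nobody knows which way, so its bolt hole no longer meets the hole in the white base, which is mostly hidden under it. Take the orange-handled tapered drift from the wooden stand, find the gap through both holes with its tip, and push it down gently until its collar rests on the foot, so that it wedges the holes into line; never force it, and do not shove the foot with the gripper. Then put the drift back in a hole of the stand, push the black wing bolt gently through both holes until its head sits flush on the foot, let go, and leave the loupe, jar and screwdriver alone.

Things in the scene. Friction and masses are not known exactly. Their poses are not given: they have to be found in the camera images.
- base: White fixed box 240 x 200 x 55 mm high; origin at the centre of its underside, x along the 240 mm side (to the column), y along the 200 mm side, z up. Its bolt hole, 18 mm wide, straight down, is in a fixed steel insert 1 mm below the top, mostly under the foot: 5 to 11.5 mm from the point x -45, y +45 mm, towards +x, -x, +y or -y (any of the four, not measured; find it by feel or eye).
- foot_hole (a point): Centre of the mouth of the bolt hole in the foot, on its upper face (65.5 mm above the bench); 18 mm in diameter, straight through. It starts within 2 mm of x -45, y +45 mm of the base, so 4 to 12.5 mm out of line with the base's hole, with a gap open through both. About 4 N at the hole moves the foot along x (by its slot) or y (by swinging); it stays where it is left (no spring).
- column (a point): Point on the axis of the upright column, level with the base's top, at x +65, y +45 mm of the base; the column is fixed. The foot, a dark steel bar 165 x 46 x 10 mm lying on the base, has a slot about it, so it can swing level about it and slide along its own length, stiffly. Steel column 28 mm thick, up to 216 mm above the bench; grey washer 64 mm wide, 76 mm above the bench.
- stand: Fixed wooden tool stand 65 x 170 x 70 mm high, origin at the centre of its underside, y along its 170 mm side.
- stand_hole0 (a point): Centre of the mouth of one upright hole of the stand (top face, 70 mm above the bench); 21 mm in diameter, through the stand; at y -45 mm of the stand.
- stand_hole1 (a point): The other hole of the stand, the same size, at y +45 mm. At the start one hole carries the drift and the other the bolt, either way round, each hanging by its collar or head.
- drift: Steel drift with an orange square handle, about 140 g. Origin on its axis at the underside of its collar; z up along the handle, x and y square to its flats. Above: collar 28 mm in diameter and 5 mm high, then the handle 20 x 20 mm, up to 65 mm. Below: blade, parallel and 17 mm in diameter for 21 mm, then a taper 27 mm long to 4.4 mm, then a slim pilot 13 mm long to a flat tip 3 mm in diameter.
- drift_tip (a point): Centre of the drift's flat tip, 61 mm below the drift's origin.
- bolt: Wing bolt, 70 g, plain shank (it is pushed in, not screwed). Origin on its axis at the underside of its head; z up. Above: round brass head 28 mm in diameter, 5 mm high, then a black wing 14 mm thick (along x) and 32 mm long (along y) up to 33 mm. Below: shank 16 mm in diameter and 28 mm long, the last 7 mm tapering to 8 mm.
- loupe: Bystander: black loupe, 32 mm across and 20 mm high, on the grey stage disc (43 mm radius, flush, at x -45, y -45 mm of the base); origin at its underside.
- jar: Bystander: amber glass jar with a metal lid, 52 mm across, 55 mm high, on the bench; origin at its underside.
- screwdriver: Bystander: screwdriver 150 mm long lying on the bench; origin at its underside, x along it.
- blade: The drift's round steel blade, all of the drift below its collar, fixed to it; the same origin and axes as drift.
Not all that is in view belongs to the job. Of the things like the drift, leave any that is purple or turquoise; of the rest the smaller one is meant.

How it is judged:
On the way, in this order (a step that is already met when the one before it is completed fails the run):
1. the drift is down through both holes (so they are in line), its collar within 4 mm of the foot, its axis within 4 mm of the foot's hole, upright within 0.1 rad (z of drift in the frame of foot_hole below 0.004 m and horizontal distance between drift and foot_hole below 0.004 m and angle between drift's own z axis and vertical below 0.1 rad), for 0.2 s.
2. the drift is back in a hole of the stand ((horizontal distance between drift and stand_hole0 below 0.006 m or horizontal distance between drift and stand_hole1 below 0.006 m) and z of drift in the frame of stand below 0.074 m and angle between drift's own z axis and vertical below 0.15 rad and linear speed of drift below 0.02 m/s), for 0.2 s.
3. the wing bolt is home through foot and base (z of bolt in the frame of foot_hole below 0.002 m and horizontal distance between bolt and foot_hole below 0.003 m and angle between bolt's own z axis and vertical below 0.08 rad), for 0.2 s.
At the end, for the whole second after the job is handed in: Bolt home through foot and base: head within 2 mm of the foot, axis within 3 mm of its hole, upright within 0.08 rad. Drift in a stand hole: within 6 mm of its axis, collar within 4 mm of the top, upright within 0.15 rad. Both at rest (all of step 2 and all of step 3 and linear speed of bolt below 0.02 m/s); the robot touches nothing.
It fails at once if the drift is forced as it wedges: more than 22 N on its blade while its collar is 3 to 40 mm above the foot (contact force between blade and anything else above 22 N and z of drift in the frame of foot_hole between 0.003 and 0.04 m and horizontal distance between drift and foot_hole below 0.02 m).
It fails at once if the drift is rammed: more than 40 N on its blade, or between its collar and the foot, at any time (contact force between blade and anything else above 40 N or contact force between drift and base above 40 N).
It fails at once if the bolt is forced: more than 40 N between it and the base with its foot (contact force between bolt and base above 40 N).
It fails at once if the robot itself pushes on the base or foot with more than 6 N (contact force between any of the fingers, the arm and base above 6 N).
It fails at once if the loupe, jar or screwdriver is moved by more than 15 mm (distance of any of loupe, jar, screwdriver from where it was at the start of the episode above 0.015 m).
It also fails if it takes over 72 s, if anything falls off the work surface, if the arm or the gripper's body presses on something with over 40 N, if the wrist force passes 120 N, or if a joint passes its speed limit or range.

### The arm

A 6-joint arm with a two-finger parallel gripper is mounted at the origin on the work surface. World frame = base frame: x ahead of the robot, y to its left, z up, the work surface at z = 0. Lengths are in m, angles in rad, forces in N, time in s.
With the tool pointing down it reaches from about 0.35 to 0.775 m from the base axis. Payload 5.5 kg.
Tool frame: the origin (TCP) lies at the very end of the fingers, on their centre line; the grasp point (between the pads) lies 19 mm behind it; z points along the fingers, x is the direction in which the jaws open and shut, and the axes are right-handed (so a half turn about z gives the same grasp; the last joint's range is limited). The gripper opens to 85 mm and grips with 20 to 120 N. Pads are 22 mm wide; open, the fingers measure 114 mm over their backs; the gripper's body (76 mm by 85 mm) begins 54 mm behind the grasp point. The pads swing forward as they close: fully open they stand 13 mm farther back than shut.
Start: joints at [1.01, 0.313, 0.046, 1.304, 0, 1.431], TCP at [0.235, 0.525, 0.231] pointing down, gripper open.
Joint ranges: [-2.76, 2.76], [-0.86, 1.69], [-1.03, 1.26], [-2.2, 2.34], [-1.47, 1.5], [-3.14, 3.14]. Speed limits (rad/s): [2.57, 2.57, 3.14, 3.14, 3.14, 3.14].

### API

Orientations are given as a rotation vector (axis times angle).
In Python, from bench import robot, cams gives the robot as it stands. The module is installed in compiled form; this text tells all that it offers.
- The arm moves only by the shell command python3 -m handwheel 'ROWS'. ROWS is a JSON object of lists of equal length, an entry for each row: "claw": the opening, from 0 (shut) to 1 (fully open); "offset": the shift along the tool's x, y, z in mm, a list of three; "delta_rot": the turn, a rotation vector about the tool's x, y, z in degrees, a list of three. A call has 1 to 20 rows; each row is the pose to reach, as a shift and turn from the pose commanded when the call began, along the tool's axes at that moment; what a row does not reach only later rows make up. A row lasts 1/8 s, in which the tool goes at most 62.5 mm and 10.7 degrees, less where a joint would pass 70% of its speed; a pose out of reach is approached as far as the arm can. A call with a gripper value outside its range is refused whole. The fingers move at their own pace and stop on an object; the grip force is fixed at half the most. Time passes only in rows, so rows that repeat a pose let the fingers close. It gives the time, the measured TCP pose, the force and the opening at its end, in the units of the state.
- robot.get_state(): the state, without advancing time (a new reading comes with each control period).
- cams.camera(name): name is "scene" or "top" or "wrist"; returns (picture, depth): 420x560x3 uint8, red, green, blue; 420x560 float32, m along the optical axis (not along the pixel's ray), 0 where there is no reading.
- cams.camera_params(name): a dict with "fovy" (degrees; the focal length in pixels is half the picture's height over the tangent of half this angle, whatever the lens; pixels are square), "cx", "cy" (the principal point, pixels), "k1" (the pictures are not rectified: a ray, as slopes to the right and down, at radius r is drawn at 1 + k1 r^2 times it, then the intrinsics apply), "pose" (4x4, takes a point from camera to world coordinates); the wrist camera has in their place "tool_from_camera" (4x4, takes a point from camera to tool coordinates, whose origin is the TCP and whose axes are the tool frame's). Camera axes: x right, y down, z forward; pixel columns grow to the right and rows downward; lengths in m; the calibration is good to about 2 mm. A picture is of the moment at which its call begins: read the wrist's pose just before it. camera_params takes no time and is no camera call.
- robot.finish_job(): hands the job in, once; it reports no verdict.
The state is a dict: "t": time; "q": joint angles; "dq": joint speeds; "joint_torque": joint torques, N m; "eef_pos": TCP position; "tcp_rot": TCP orientation; "wrist_force": force on the tool from outside, world axes, zero at the start; "wrist_torque": the same for the moment, N m; "finger_gap": opening from 0.0 (shut) to 1.0 (fully open).
Only numpy, scipy, OpenCV 4.12 (cv2) and the standard library are available. Lean on these libraries where they do the work, as an engineer would, in place of code of your own. Each camera call takes 0.05 s, during which the arm holds its last target.

## Working session

There is one attempt and no reset: what is moved stays moved. The work goes in short steps, Python scripts to look and compute and a shell command to move; the robot and the scene stay as the last step left them, time stands still between calls to the robot, and variables do not carry over. Pictures are saved under pics/ and viewed, and the job is handed in when it is done.

```bash
mkdir -p pics
cat > h.py <<'E'
import numpy as np, cv2
from bench import robot, cams
from scipy.spatial.transform import Rotation as R
def snap(n,f):
    s=robot.get_state(); im,d=cams.camera(n); p=cams.camera_params(n)
    cv2.imwrite('pics/'+f+'.png',cv2.cvtColor(im,cv2.COLOR_RGB2BGR)); 
    if n=='wrist':
        T=np.eye(4);T[:3,:3]=R.from_rotvec(s['tcp_rot']).as_matrix();T[:3,3]=s['eef_pos']
        P=T@p['tool_from_camera']
    else: P=np.array(p['pose'])
    np.savez('pics/'+f+'.npz',im=im,d=d,P=P,cx=p['cx'],cy=p['cy'],k1=p['k1'],f=210/np.tan(np.radians(p['fovy'])/2))
    return im,d,P,p
def load(f): return np.load('pics/'+f+'.npz')
def ray(z,u,v):
    K=np.array([[z['f'],0,z['cx']],[0,z['f'],z['cy']],[0,0,1.]])
    x=cv2.undistortPoints(np.array([[[u,v]]],float),K,np.array([float(z['k1']),0,0,0,0]))[0,0]
    return np.array([x[0],x[1],1.])
def atz(z,u,v,h):
    r=z['P'][:3,:3]@ray(z,u,v); o=z['P'][:3,3]; return o+r*(h-o[2])/r[2]
def dep(z,u,v):
    d=z['d'][int(round(v)),int(round(u))]; return z['P'][:3,:3]@(ray(z,u,v)*d)+z['P'][:3,3]
def proj(z,X):
    c=z['P'][:3,:3].T@(np.array(X)-z['P'][:3,3]); x=c[:2]/c[2]; x=x*(1+z['k1']*(x@x)); return x*z['f']+[z['cx'],z['cy']]
E
python3 - <<'E'
from h import *
for n in ['scene','top','wrist']: snap(n,n+'0')
z=load('top0');print(z['P'],z['f'],z['k1']);print(robot.get_state())
E
```

```text
[[-0.01019491 -0.97497934  0.2220616   0.37813934]
 [-0.99993189  0.00867822 -0.00780473 -0.00871073]
 [ 0.00568235 -0.22212604 -0.9750014   1.00340109]
 [ 0.          0.          0.          1.        ]] 421.8640237503927 -0.11549523666634999
{'t': 0.15, 'q': array([1.01045204e+00, 3.13835154e-01, 4.52368184e-02, 1.30361343e+00,
       4.75939784e-06, 1.43119206e+00]), 'dq': array([ 0.00177563, -0.0017665 ,  0.00263987, -0.00010106,  0.00099469,
        0.00135935]), 'joint_torque': array([ 2.43294169e-03, -4.81065309e+01,  2.98816305e+01,  1.39222242e-02,
       -1.76341832e-04, -5.53087943e-05]), 'eef_pos': array([0.23465129, 0.52451481, 0.23060832]), 'tcp_rot': array([ 2.63585434e+00,  1.70825890e+00, -2.01867259e-03]), 'wrist_force': array([-1.02277433, -0.89123171, -0.48027557]), 'wrist_torque': array([-0.00689718, -0.0002923 , -0.0572669 ]), 'finger_gap': 1.0016987070760537}
```

View pics/top0.png

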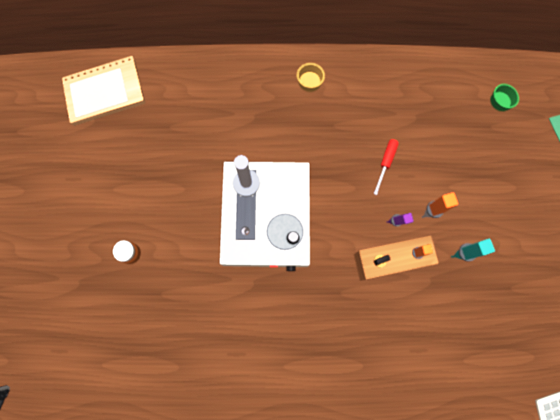

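View pics/scene0.png

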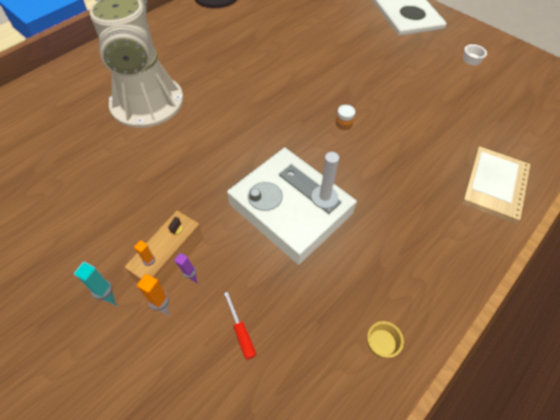

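View pics/wrist0.png

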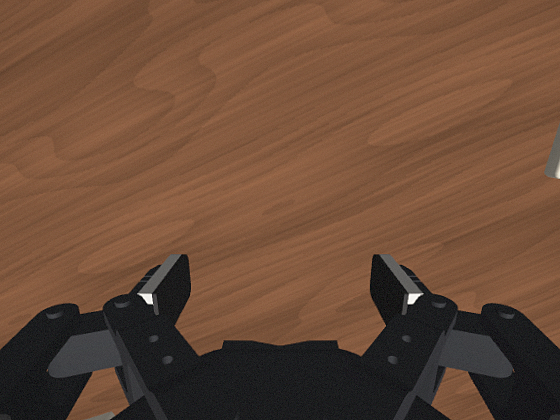

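Run:
```python
from h import *
z=load('top0');im=z['im'][...,::-1]
a=cv2.resize(im[180:300,345:505],None,fx=5,fy=5,interpolation=cv2.INTER_CUBIC)
b=cv2.resize(im[145:280,210:320],None,fx=4.4,fy=4.4,interpolation=cv2.INTER_CUBIC)
cv2.imwrite('pics/ta.png',a);cv2.imwrite('pics/tb.png',b)
for n,u,v,h in [('bl',220,264,.055),('br',309,266,.055),('tl',223,163,.055),('tr',309,163,.055),('foothole',246,231,.0655),('loupe',293,238,.075),('jar',124,250,.055),('bolt',382,260,.103),('drift',426,250,.135),('sl',363,278,.07),('sr',438,263,.07),('stl',359,252,.07),('str',433,237,.07)]:
  print(n,atz(z,u,v,h),dep(z,u,v))
```

```text
bl [0.4682478  0.11826065 0.055     ] [0.47336331 0.12546889 0.00115871]
br [ 0.46204508 -0.08154833  0.055     ] [ 0.46703861 -0.08588316 -0.00144276]
tl [0.70680029 0.11607959 0.055     ] [0.72531698 0.12311025 0.00156727]
tr [ 0.70494967 -0.08778     0.055     ] [ 7.24050040e-01 -9.24011939e-02 -4.29122778e-04]
foothole [0.54119411 0.05942351 0.0655    ] [0.55011659 0.06315187 0.01417732]
loupe [ 0.52281828 -0.04588944  0.075     ] [ 0.52274077 -0.04586952  0.07549738]
jar [0.50066782 0.34030859 0.055     ] [0.50068977 0.34037112 0.05483008]
bolt [ 0.46837768 -0.23566703  0.103     ] [ 0.4683352  -0.23556019  0.10342388]
drift [ 0.48448226 -0.32299625  0.135     ] [ 0.48447824 -0.32298438  0.13503279]
sl [ 0.43258648 -0.19922999  0.07      ] [ 0.43398209 -0.20411348  0.04607459]
sr [ 0.46252489 -0.3720995   0.07      ] [ 0.4689568  -0.39979717 -0.00114427]
stl [ 0.49037067 -0.19299889  0.07      ] [ 0.49025137 -0.192803    0.07099213]
str [ 0.52187138 -0.36540188  0.07      ] [ 5.32587321e-01 -3.91994999e-01  4.10262899e-04]
```

View pics/ta.png

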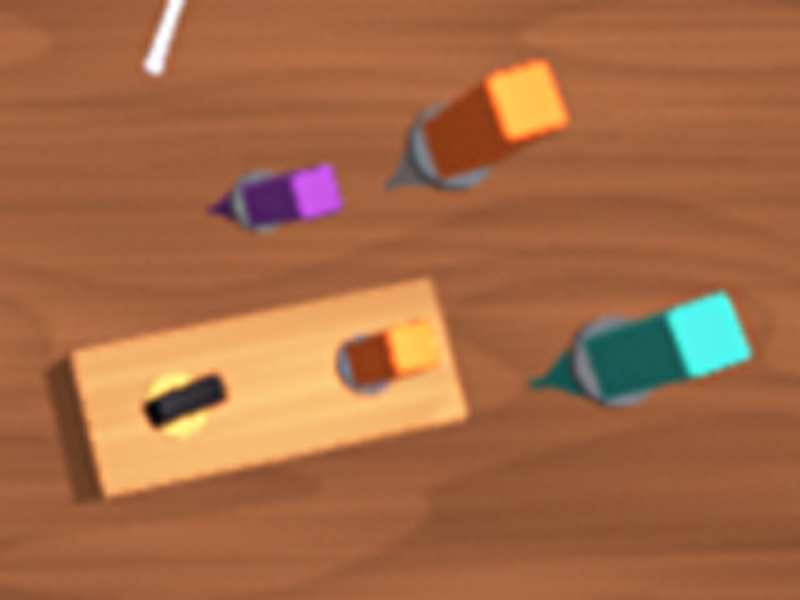

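View pics/tb.png

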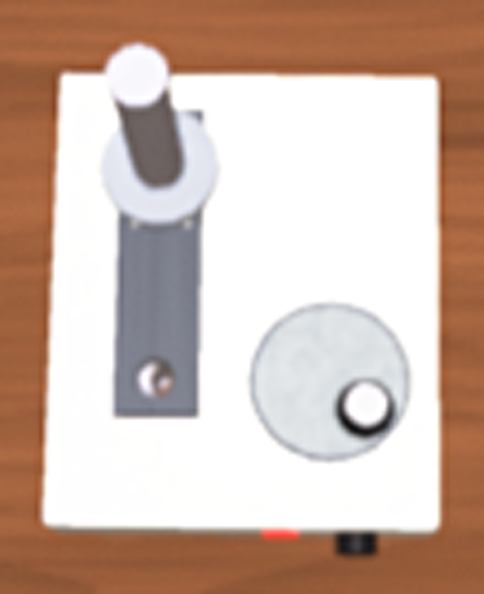

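```bash
cat >> h.py <<'E'
def tool(s=None):
    s=s or robot.get_state();T=np.eye(4);T[:3,:3]=R.from_rotvec(s['tcp_rot']).as_matrix();T[:3,3]=s['eef_pos'];return T
def down(yaw):  # tool z down, tool x at world angle yaw (deg)
    c,s_=np.cos(np.radians(yaw)),np.sin(np.radians(yaw)); x=np.array([c,s_,0]);z=np.array([0,0,-1.]);return np.c_[x,np.cross(z,x),z]
def go(p,yaw):
    T=tool();M=down(yaw)
    print('off',np.round(1e3*T[:3,:3].T@(np.array(p)-T[:3,3]),1),'rot',np.round(np.degrees(R.from_matrix(T[:3,:3].T@M).as_rotvec()),1))
E
python3 - <<'E'
from h import *
print(cams.camera_params('wrist')); print(tool())
T=tool();x=T[:3,0];print('yaw',np.degrees(np.arctan2(x[1],x[0])))
for y in (10.4,0,-169.6,180): go([.5,0.06,.25],y)
E
```

```text
{'fovy': 69.31488533197157, 'cx': 279.8485275754896, 'cy': 207.99706764703478, 'k1': -0.045425243122489224, 'tool_from_camera': array([[ 9.99999822e-01, -1.31275400e-04, -5.82632075e-04,
        -3.05037973e-04],
       [ 2.80131466e-04,  9.64673431e-01,  2.63448464e-01,
        -6.58952240e-02],
       [ 5.27465380e-04, -2.63448580e-01,  9.64673296e-01,
        -1.43500388e-01],
       [ 0.00000000e+00,  0.00000000e+00,  0.00000000e+00,
         1.00000000e+00]])}
[[ 4.08435518e-01  9.12786862e-01 -7.56303269e-04  2.34651294e-01]
 [ 9.12786100e-01 -4.08436168e-01 -1.19644505e-03  5.24514812e-01]
 [-1.40100093e-03 -2.01672457e-04 -9.99998998e-01  2.30608317e-01]
 [ 0.00000000e+00  0.00000000e+00  0.00000000e+00  1.00000000e+00]]
yaw 65.89338054367117
off [-315.7  431.9  -19. ] rot [ 0.   0.1 55.5]
off [-315.7  431.9  -19. ] rot [ 0.   0.1 65.9]
off [-315.7  431.9  -19. ] rot [-1.000e-01  0.000e+00 -1.245e+02]
off [-315.7  431.9  -19. ] rot [-1.000e-01  0.000e+00 -1.141e+02]
```

Run:
```python
from h import *
go([.541,-0.007,.14],0)
```

```text
off [-359.9  496.7   91. ] rot [ 0.   0.1 65.9]
```

```bash
python3 -m handwheel '{"claw":[1,1,1,1,1,1,1,1,1,1,1,1,1],"offset":[[-30,41,7],[-60,82,15],[-90,124,23],[-120,165,30],[-150,207,38],[-180,248,45],[-210,290,53],[-240,331,61],[-270,373,68],[-300,414,76],[-330,455,83],[-360,497,91],[-360,497,91]],"delta_rot":[[0,0,6],[0,0,12],[0,0,18],[0,0,24],[0,0,30],[0,0,36],[0,0,42],[0,0,48],[0,0,54],[0,0,60],[0,0,66],[0,0,66],[0,0,66]]}'
python3 - <<'E'
from h import *
snap('wrist','w1'); z=load('w1');print(robot.get_state()['t'],proj(z,[.541,.0595,.0655]))
im=z['im'][...,::-1];u,v=map(int,proj(z,[.541,.0595,.0655]))
cv2.imwrite('pics/w1c.png',cv2.resize(im[max(0,v-40):v+40,u-50:u+50],None,fx=7,fy=7,interpolation=cv2.INTER_CUBIC));print(u-50,max(0,v-40))
E
```

```text
t: 1.78
eef_pos: [0.5427, -0.0097, 0.1391]
tcp_rot: [3.141, -0.01, -0.001]
wrist_force: [-0.1, 0.1, -0.2]
finger_gap: 1.0
1.825 [276.14681956 120.39684179]
226 80
```

View pics/w1.png

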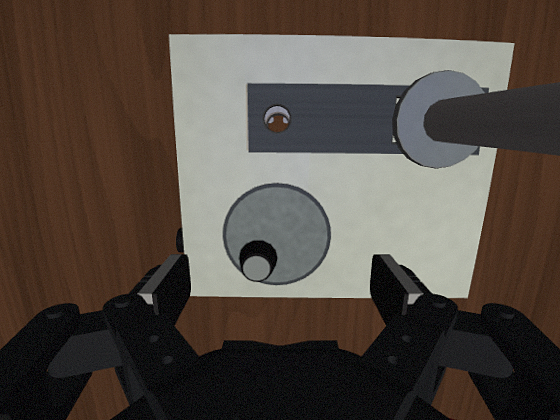

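View pics/w1c.png

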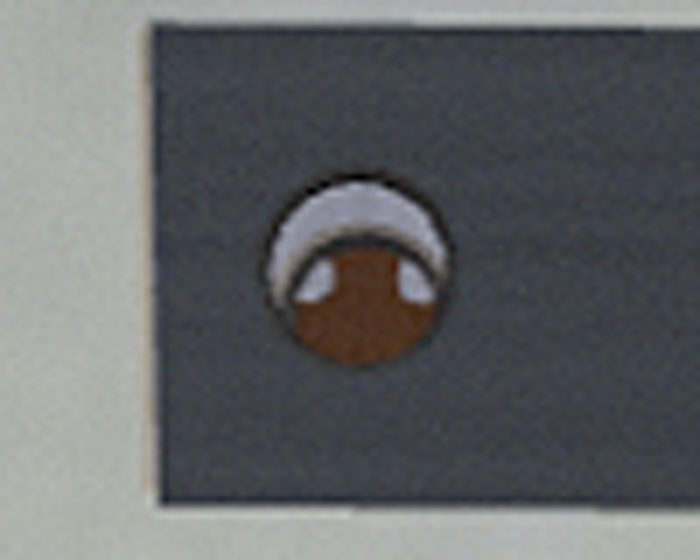

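Run:
```python
from h import *
z=load('w1');c=lambda a,b:(226+(a+.5)/7-.5,80+(b+.5)/7-.5)
F=[atz(z,*c(*p),.0655) for p in [(357,173),(362,369),(260,268),(457,270)]];print(F,'\nfoot',np.mean(F,0), (F[0]+F[1])/2,(F[2]+F[3])/2)
for p in [(360,240),(325,250),(395,250),(297,300),(443,300)]: print(p,atz(z,*c(*p),.054))
# base corners & foot end
for p in [(170,35),(514,43),(181,297),(467,298)]: print('base',atz(z,*p,.055))
for p in [(248,84),(249,152)]: print('footend',atz(z,*p,.0655))
print(z['P'][:3,3])
```

```text
[array([0.54139267, 0.07012809, 0.0655    ]), array([0.54171392, 0.05149284, 0.0655    ]), array([0.53177325, 0.06126364, 0.0655    ]), array([0.55113757, 0.06093515, 0.0655    ])] 
foot [0.54150435 0.06095493 0.0655    ] [0.5415533  0.06081046 0.0655    ] [0.54145541 0.0610994  0.0655    ]
(360, 240) [0.54151932 0.06423726 0.054     ]
(325, 250) [0.53789495 0.06326837 0.054     ]
(395, 250) [0.5451254  0.06321672 0.054     ]
(297, 300) [0.53492166 0.05828286 0.054     ]
(443, 300) [0.5500842  0.05817683 0.054     ]
base [0.46868441 0.11738373 0.055     ]
base [0.70855229 0.11317878 0.055     ]
base [ 0.45822145 -0.08416226  0.055     ]
base [ 0.7046291  -0.08790299  0.055     ]
footend [0.52232528 0.08336104 0.0655    ]
footend [0.52159653 0.03806386 0.0655    ]
[0.5436718  0.05632902 0.28263186]
```

Run:
```python
from h import *
go([.485,-0.325,.21],10.4)
```

```text
off [-55.  317.1 -70.7] rot [ -0.    0.1 -10.7]
```

```bash
python3 -m handwheel '{"claw":[1,1,1,1,1,1,1,1],"offset":[[-8,45,-30],[-16,95,-60],[-26,150,-71],[-36,210,-71],[-46,270,-71],[-55,317,-71],[-55,317,-71],[-55,317,-71]],"delta_rot":[[0,0,-2],[0,0,-4],[0,0,-6],[0,0,-8],[0,0,-10.7],[0,0,-10.7],[0,0,-10.7],[0,0,-10.7]]}'
python3 - <<'E'
from h import *
snap('wrist','w2'); print(robot.get_state()['q'])
E
```

```text
t: 2.82
eef_pos: [0.4858, -0.3221, 0.2112]
tcp_rot: [-3.127, -0.291, 0.001]
wrist_force: [0.6, 0.3, -0.7]
finger_gap: 0.999
[-7.22783450e-01  3.35279742e-01  2.80996592e-02  1.26457213e+00
  5.10880298e-04  6.61454465e-01]
```

View pics/w2.png

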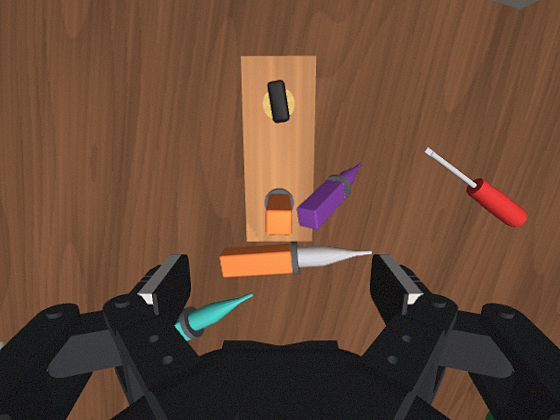

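Run:
```python
from h import *
z=load('w2')
for n,u,v in [('or handle',225,265),('or mid',270,262),('or collar',295,258),('or blade',330,257),('pur',310,215),('pur tip',355,170),('teal',185,325),('tealtip',240,300),('drift top',280,220),('bolt top',278,100),('stand',265,150),('scr',435,155)]: print(n,dep(z,u,v))
z=load('top0')
for n,u,v in [('or top',450,200),('or collar',428,210),('pur top',407,219),('pur tip',389,221),('teal top',487,246),('tip',453,257)]: print(n,dep(z,u,v))
snap('top','t1');snap('scene','s1')
```

```text
or handle [ 0.43973491 -0.42437794  0.02966025]
or mid [ 0.49078251 -0.40939907  0.03253183]
or collar [ 0.51735585 -0.39636184  0.03882629]
or blade [ 0.55780251 -0.39075579  0.03196484]
pur [ 0.5133032  -0.32610684  0.10318403]
pur tip [ 0.56360327 -0.28844251  0.02325352]
teal [ 0.40342589 -0.50815746  0.03949826]
tealtip [ 0.46390107 -0.46815947  0.02826804]
drift top [ 0.48674921 -0.32516387  0.13603527]
bolt top [ 0.4689013  -0.2385447   0.10430379]
stand [ 0.46451113 -0.28131356  0.0722356 ]
scr [ 0.6489353  -0.25576114  0.01802986]
or top [ 0.58125608 -0.36667527  0.17981269]
or collar [ 0.57964736 -0.35013351  0.0939011 ]
pur top [ 0.55326927 -0.29000821  0.12542944]
pur tip [ 0.56703291 -0.27526634  0.03460995]
teal top [ 0.48463535 -0.43612767  0.17968238]
tip [ 0.48256518 -0.4383221   0.00049603]
```

View pics/t1.png

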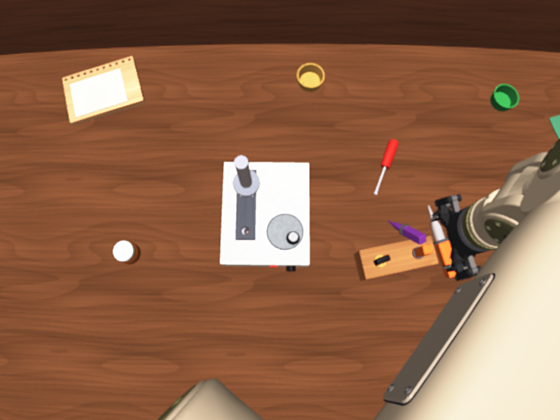

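View pics/s1.png

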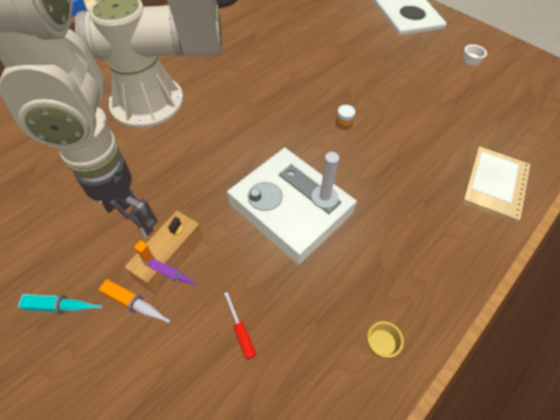

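Run:
```python
from h import *
snap('wrist','w3');z=load('w3');im=z['im'][...,::-1]
cv2.imwrite('pics/w3c.png',cv2.resize(im[50:290,210:380],None,fx=2.5*1,fy=2.5,interpolation=cv2.INTER_CUBIC))
s=robot.get_state();print(s['t'])
```

```text
3.025
```

View pics/w3c.png

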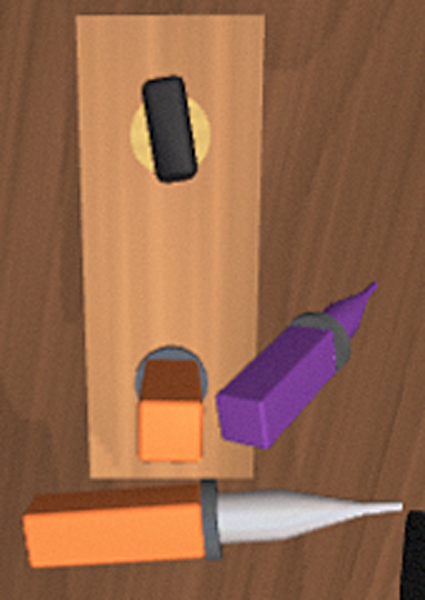

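Run:
```python
from h import *
z=load('w3');c=lambda a,b:(210+(a+.5)/2.5-.5,50+(b+.5)/2.5-.5)
C=[atz(z,*c(*p),.135) for p in [(138,400),(203,400),(203,460),(142,462)]];print(np.array(C),np.mean(C,0))
print('collar top',atz(z,*c(135,380),.075),atz(z,*c(207,380),.075),atz(z,*c(170,346),.075))
print('pur',[dep(z,*c(*p)) for p in [(224,405),(222,435),(240,420),(262,440)]])
print('boltdir',atz(z,*c(160,78),.103),atz(z,*c(180,180),.103),'ctr',atz(z,*c(170,129),.103))
print('head', atz(z,*c(131,132),.075),atz(z,*c(210,132),.075))
print('stand corners',[atz(z,*c(*p),.07) for p in [(76,15),(265,15),(90,478),(254,478)]])
go([.485,-.325,.21],10.4-90)
go([.485,-.325,.21],10.4+90)
```

```text
[[ 0.47472039 -0.31940436  0.135     ]
 [ 0.49393048 -0.3157701   0.135     ]
 [ 0.49767352 -0.33455778  0.135     ]
 [ 0.47935557 -0.33868923  0.135     ]] [ 0.48641999 -0.32710537  0.135     ]
collar top [ 0.47232293 -0.32886628  0.075     ] [ 0.49921275 -0.32377966  0.075     ] [ 0.48297271 -0.31345615  0.075     ]
pur [array([ 0.50486092, -0.3261254 ,  0.09781221]), array([ 0.50733173, -0.33944455,  0.09042785]), array([ 0.51114199, -0.32967338,  0.10065276]), array([ 0.52004194, -0.33498478,  0.10217938])]
boltdir [ 0.46340585 -0.22484372  0.103     ] [ 0.47528151 -0.25393395  0.103     ] ctr [ 0.46925954 -0.23919142  0.103     ]
head [ 0.45542428 -0.24073325  0.075     ] [ 0.48266448 -0.23558706  0.075     ]
stand corners [array([ 0.42964622, -0.2056638 ,  0.07      ]), array([ 0.4938984 , -0.19353256,  0.07      ]), array([ 0.46150017, -0.37344475,  0.07      ]), array([ 0.52616852, -0.3612063 ,  0.07      ])]
off [-1.9  2.7  1.5] rot [-0.   0.  90.3]
off [-1.9  2.7  1.5] rot [ -0.   -0.  -89.7]
```

```bash
python3 -m handwheel '{"claw":[0.7,0.7,0.7,0.7,0.7,0.7,0.7,0.7,0.7,0.7],"offset":[[0,0,0],[0,0,0],[0,0,0],[0,0,0],[0,0,0],[-2,3,0],[-3,5,0],[-3,5,10],[-3,5,20],[-3,5,20]],"delta_rot":[[0,0,-10],[0,0,-20],[0,0,-30],[0,0,-40],[0,0,-50],[0,0,-60],[0,0,-70],[0,0,-80],[0,0,-89.3],[0,0,-89.3]]}'
python3 - <<'E'
from h import *
snap('wrist','w4')
go([.4835,-.327,.092],100.9)
go([.4695,-.239,.150],10.9)
z=load('w4');im=z['im'][...,::-1].copy();cv2.imwrite('pics/w4.png',im)
for d in [(0,0)]: print(proj(z,[.486,-.327,.135]))
E
```

```text
t: 4.28
eef_pos: [0.4837, -0.3277, 0.1907]
tcp_rot: [-2.021, -2.403, -0.0]
wrist_force: [0.8, 0.2, 0.5]
finger_gap: 0.697
off [ 1.1 -0.2 99.2] rot [-0.  -0.  -1.1]
off [90.3  0.9 41.3] rot [-0.  -0.  88.9]
[281.24139558 227.87332847]
```

View pics/w4.png

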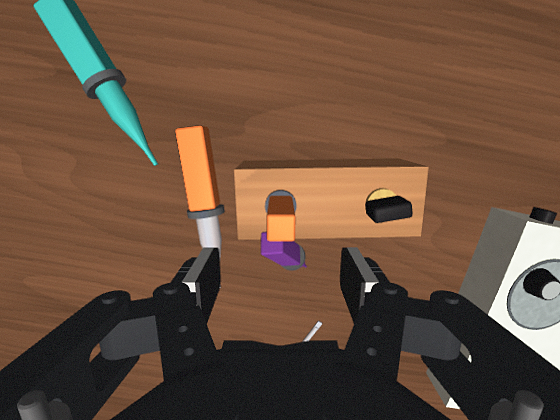

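```bash
python3 -m handwheel '{"claw":[0.7,0.7,0.7,0.6,0.5,0,0,0,0,0,0],"offset":[[1,0,30],[1,0,60],[1,0,85],[1,0,99],[1,0,99],[1,0,99],[1,0,99],[1,0,99],[1,0,99],[1,0,99],[1,0,99]],"delta_rot":[[0,0,-1],[0,0,-1],[0,0,-1],[0,0,-1],[0,0,-1],[0,0,-1],[0,0,-1],[0,0,-1],[0,0,-1],[0,0,-1],[0,0,-1]]}'
python3 - <<'E'
from h import *
snap('wrist','w5');s=robot.get_state();print(s['finger_gap']*85,s['wrist_force'],s['wrist_torque'])
E
```

```text
t: 5.7
eef_pos: [0.4844, -0.3286, 0.0935]
tcp_rot: [1.999, 2.42, 0.0]
wrist_force: [-0.2, 1.8, 5.8]
finger_gap: 0.225
19.190332058545494 [-0.48178441  1.73973771  5.68193521] [ 0.17640829  0.01661147 -0.01134314]
```

View pics/w5.png

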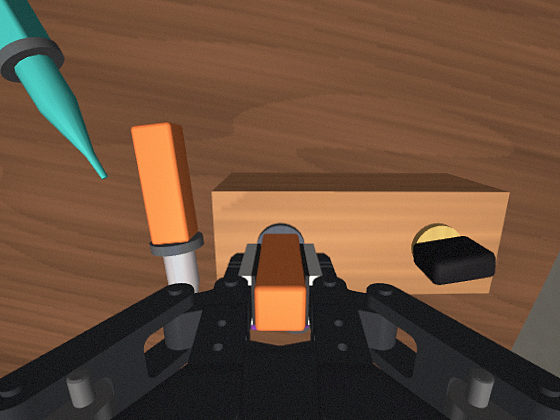

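```bash
python3 -m handwheel '{"claw":[0,0,0,0,0],"offset":[[0,0,-15],[0,0,-40],[0,0,-70],[0,0,-96],[0,0,-96]],"delta_rot":[[0,0,0],[0,0,0],[0,0,0],[0,0,0],[0,0,0]]}'
python3 - <<'E'
from h import *
snap('wrist','w6');s=robot.get_state();print(s['finger_gap']*85,s['wrist_force'],s['wrist_torque'])
T=tool();print(T)
go([.54,.058,.19],90)
E
```

```text
t: 6.38
eef_pos: [0.4848, -0.3292, 0.1909]
tcp_rot: [1.998, 2.419, -0.0]
wrist_force: [0.1, 0.2, -1.0]
finger_gap: 0.231
19.23578873804238 [-0.68534236  0.32523576 -2.5232829 ] [0.00609661 0.01917006 0.00499501]
[[-0.18887626  0.98199983  0.00144793  0.48407138]
 [ 0.98199973  0.1888781  -0.00125995 -0.32853924]
 [-0.00151075  0.00118389 -0.99999816  0.1890585 ]
 [ 0.          0.          0.          1.        ]]
off [369.  127.9  -1.3] rot [ 0.1  0.1 10.9]
```

View pics/w6.png

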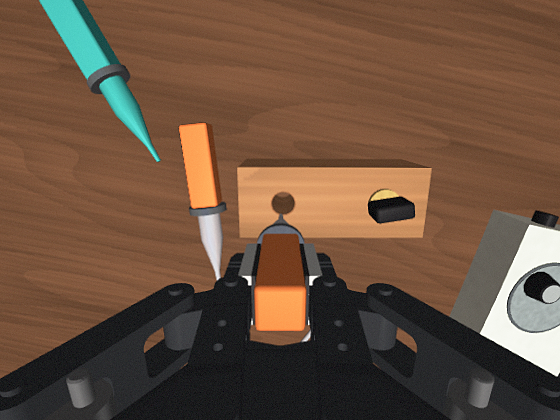

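Run:
```python
from h import *
z=load('w6');T=tool()
print('hole',[atz(z,*p,.07) for p in [(283,203),(271,203),(295,203),(283,192),(283,214)]])
for y in (-2,0,2,4,6):
  print(y,proj(z,(T@[0,y/1e3,.038,1])[:3]),proj(z,(T@[0,y/1e3,.025,1])[:3]), 'top',proj(z,(T@[0,y/1e3,-.042,1])[:3]))
im=z['im'][...,::-1]
cv2.imwrite('pics/w6c.png',cv2.resize(im[180:345,230:340],None,fx=3.6,fy=3.6,interpolation=cv2.INTER_CUBIC))
```

```text
hole [array([ 0.48604225, -0.32729377,  0.07      ]), array([ 0.48808694, -0.33787678,  0.07      ]), array([ 0.4839974 , -0.31671337,  0.07      ]), array([ 0.47612624, -0.32922651,  0.07      ]), array([ 0.4961557, -0.3253222,  0.07     ])]
-2 [282.3225932  228.52266379] [282.43381865 235.71216084] top [283.37794389 297.03174066]
0 [282.31644836 231.48291723] [282.42686041 238.8541089 ] top [283.36175973 301.57938222]
2 [282.31031662 234.42646236] [282.41991898 241.97689279] top [283.34566117 306.08023026]
4 [282.30419817 237.35336511] [282.41299462 245.08059735] top [283.32964877 310.5347154 ]
6 [282.29809322 240.26369229] [282.40608756 248.1653084 ] top [283.313723   314.94326903]
```

View pics/w6c.png

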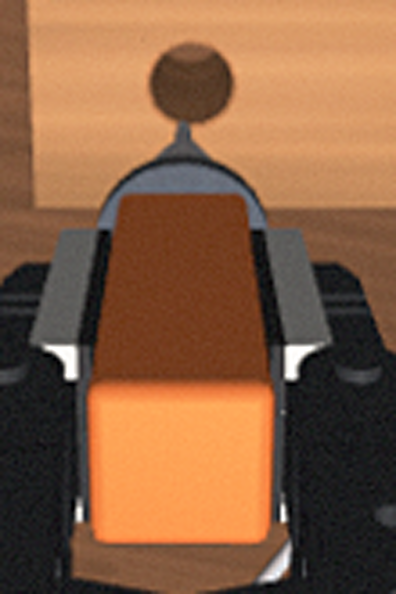

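Run:
```python
from h import *
z=load('w6');T=tool()
for y in (-2,0,2,4,6):
  print(y,[proj(z,(T@[0,y/1e3,zz,1])[:3]).round(1) for zz in (.080,.084,.088,-.042,-.038,.0235-.005)])
z5=load('w5')
```

```text
-2 [array([282. , 210.5]), array([282. , 209.2]), array([282. , 207.8]), array([283.4, 297. ]), array([283.3, 291.6]), array([282.5, 239.7])]
0 [array([282., 213.]), array([282. , 211.6]), array([282. , 210.2]), array([283.4, 301.6]), array([283.3, 296. ]), array([282.5, 242.9])]
2 [array([282. , 215.5]), array([282. , 214.1]), array([282. , 212.6]), array([283.3, 306.1]), array([283.3, 300.4]), array([282.5, 246.2])]
4 [array([282., 218.]), array([282. , 216.5]), array([282., 215.]), array([283.3, 310.5]), array([283.2, 304.7]), array([282.5, 249.4])]
6 [array([282. , 220.4]), array([282. , 218.9]), array([282. , 217.4]), array([283.3, 314.9]), array([283.2, 309. ]), array([282.5, 252.5])]
```

```bash
python3 -m handwheel '{"claw":[0,0,0,0,0,0,0,0,0,0,0],"offset":[[20,7,-10],[60,21,-10],[105,36,-10],[150,52,-10],[200,69,-10],[250,87,-10],[300,104,-10],[345,120,0],[369,127,0],[369,127,0],[369,127,0]],"delta_rot":[[0,0,1],[0,0,2],[0,0,4],[0,0,5],[0,0,7],[0,0,9],[0,0,11],[0,0,11],[0,0,11],[0,0,11],[0,0,11]]}'
python3 - <<'E'
from h import *
snap('wrist','w7');z=load('w7');T=tool();print(T)
print(proj(z,(T@[-.0005,.002,.084,1])[:3]),proj(z,[.5415,.061,.0655]),proj(z,[.5415,.0552,.054]))
im=z['im'][...,::-1]
cv2.imwrite('pics/w7c.png',cv2.resize(im[150:290,200:370],None,fx=4.2,fy=4.2,interpolation=cv2.INTER_CUBIC))
E
```

```text
t: 7.8
eef_pos: [0.5381, 0.0578, 0.1873]
tcp_rot: [-2.223, -2.219, 0.002]
wrist_force: [1.3, 0.8, -1.3]
finger_gap: 0.224
[[ 2.85847837e-03  9.99995184e-01 -1.20848812e-03  5.38277180e-01]
 [ 9.99995878e-01 -2.85880135e-03 -2.65617732e-04  5.74016598e-02]
 [-2.69071281e-04 -1.20772387e-03 -9.99999235e-01  1.87614746e-01]
 [ 0.00000000e+00  0.00000000e+00  0.00000000e+00  1.00000000e+00]]
[279.62061427 215.80834323] [284.26192604 205.11992331] [277.92781621 202.04269813]
```

View pics/w7c.png

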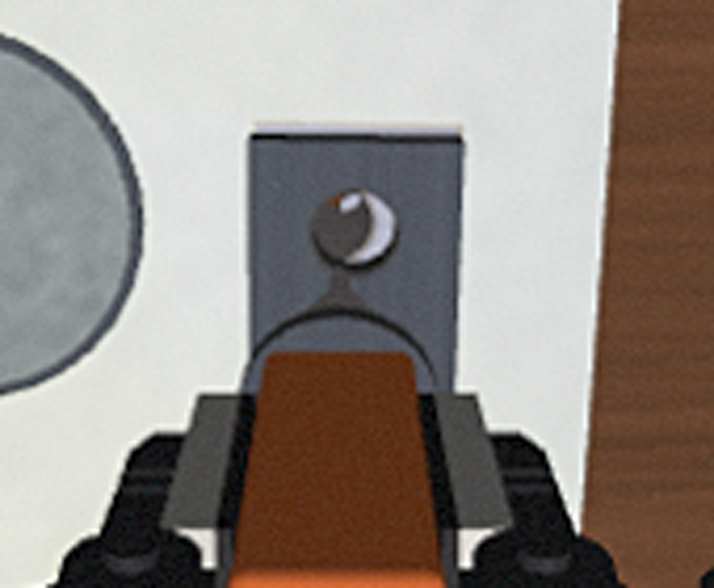

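Run:
```python
from h import *
z=load('w7');c=lambda a,b:(200+(a+.5)/4.2-.5,150+(b+.5)/4.2-.5)
print('tip',atz(z,*c(340,267),.1036),'foot',atz(z,*c(355,229),.0655),'base right edge',atz(z,*c(373,229),.054), 'foot L/R',atz(z,*c(311,229),.0655),atz(z,*c(399,229),.0655))
for i in range(4): s=robot.get_state(); print(s['eef_pos'],s['t'])
```

```text
tip [0.53805178 0.0576195  0.1036    ] foot [0.54058881 0.0608912  0.0655    ] base right edge [0.54355746 0.06507633 0.054     ] foot L/R [0.54056946 0.05143943 0.0655    ] [0.54060777 0.07034362 0.0655    ]
[0.53827718 0.05740166 0.18761475] 7.85
[0.53827718 0.05740166 0.18761475] 7.85
[0.53827718 0.05740166 0.18761475] 7.85
[0.53827718 0.05740166 0.18761475] 7.85
```

```bash
python3 -m handwheel '{"claw":[0,0,0,0],"offset":[[0.5,2.5,12],[0.5,2.5,25],[0.5,2.5,34],[0.5,2.5,34]],"delta_rot":[[0,0,0],[0,0,0],[0,0,0],[0,0,0]]}'
python3 - <<'E'
from h import *
snap('wrist','w8');z=load('w8');T=tool();print(T[:3,3])
im=z['im'][...,::-1]
cv2.imwrite('pics/w8c.png',cv2.resize(im[150:290,200:370],None,fx=4.2,fy=4.2,interpolation=cv2.INTER_CUBIC))
E
```

```text
t: 8.35
eef_pos: [0.5403, 0.0586, 0.153]
tcp_rot: [-2.223, -2.218, 0.002]
wrist_force: [-0.6, -0.1, -1.1]
finger_gap: 0.224
[0.54079244 0.05862636 0.1537361 ]
```

View pics/w8c.png

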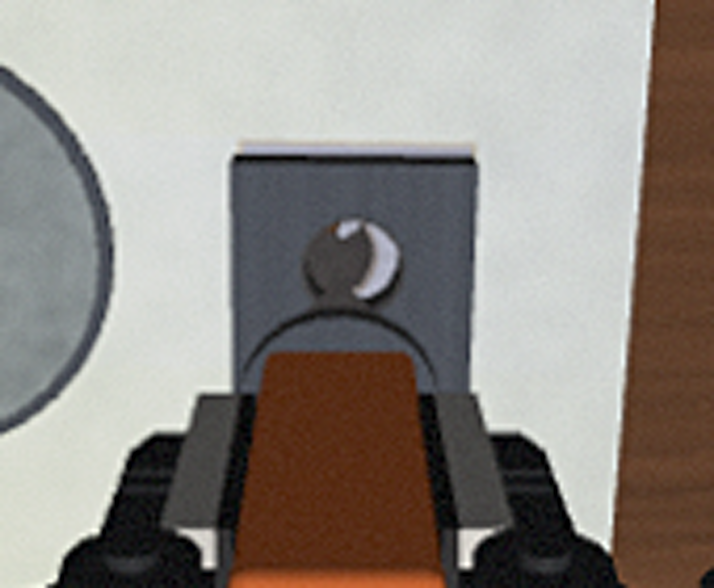

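```bash
python3 -m handwheel '{"claw":[0,0,0,0,0,0],"offset":[[0,0,2],[0,0,4],[0,0,6],[0,0,8],[0,0,10],[0,0,10]],"delta_rot":[[0,0,0],[0,0,0],[0,0,0],[0,0,0],[0,0,0],[0,0,0]]}'
python3 -m handwheel '{"claw":[0,0,0,0,0,0],"offset":[[0,0,2],[0,0,4],[0,0,6],[0,0,8],[0,0,10],[0,0,10]],"delta_rot":[[0,0,0],[0,0,0],[0,0,0],[0,0,0],[0,0,0],[0,0,0]]}'
```

```text
t: 9.15
eef_pos: [0.5411, 0.0587, 0.1441]
tcp_rot: [-2.223, -2.219, 0.0]
wrist_force: [0.6, -0.5, -1.8]
finger_gap: 0.224
t: 9.9
eef_pos: [0.541, 0.0587, 0.1341]
tcp_rot: [-2.223, -2.219, 0.0]
wrist_force: [-0.7, 0.7, -0.6]
finger_gap: 0.226
```

```bash
python3 -m handwheel '{"claw":[0,0,0,0,0,0,0,0],"offset":[[-1,0,0],[-2.5,0,2],[-2.5,0,4],[-2.5,0,6],[-2.5,0,8],[-2.5,0,10],[-2.5,0,12],[-2.5,0,12]],"delta_rot":[[0,0,0],[0,0,0],[0,0,0],[0,0,0],[0,0,0],[0,0,0],[0,0,0],[0,0,0]]}'
```

```text
t: 10.9
eef_pos: [0.541, 0.0565, 0.1222]
tcp_rot: [-2.223, -2.219, -0.0]
wrist_force: [0.3, 1.2, -0.6]
finger_gap: 0.228
```

```bash
python3 -m handwheel '{"claw":[0,0,0,0,0,0],"offset":[[0,0,1.5],[0,0,3],[0,0,4.5],[0,0,6],[0,0,7.5],[0,0,9]],"delta_rot":[[0,0,0],[0,0,0],[0,0,0],[0,0,0],[0,0,0],[0,0,0]]}'
```

```text
t: 11.65
eef_pos: [0.541, 0.0564, 0.1133]
tcp_rot: [-2.223, -2.219, -0.0]
wrist_force: [-3.0, 2.6, 4.0]
finger_gap: 0.227
```

```bash
python3 -m handwheel '{"claw":[0,0,0,0,0],"offset":[[0,0,1],[0,0,2],[0,0,3],[0,0,4],[0,0,5]],"delta_rot":[[0,0,0],[0,0,0],[0,0,0],[0,0,0],[0,0,0]]}'
python3 - <<'E'
from h import *
snap('wrist','w9');z=load('w9')
im=z['im'][...,::-1]
cv2.imwrite('pics/w9c.png',cv2.resize(im[150:290,200:370],None,fx=4.2,fy=4.2,interpolation=cv2.INTER_CUBIC))
E
```

```text
t: 12.28
eef_pos: [0.5409, 0.0563, 0.1082]
tcp_rot: [-2.223, -2.219, 0.0]
wrist_force: [-3.8, 3.6, 4.0]
finger_gap: 0.224
```

View pics/w9c.png

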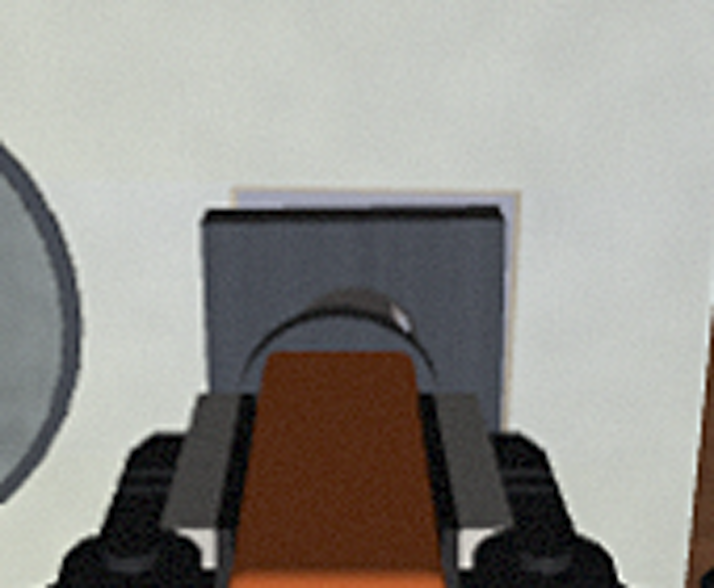

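```bash
python3 -m handwheel '{"claw":[0,0,0,0,0],"offset":[[0,0,1],[0,0,2],[0,0,3],[0,0,4],[0,0,5]],"delta_rot":[[0,0,0],[0,0,0],[0,0,0],[0,0,0],[0,0,0]]}'
```

```text
t: 12.95
eef_pos: [0.5409, 0.0562, 0.103]
tcp_rot: [-2.223, -2.219, 0.001]
wrist_force: [-2.5, 3.5, 2.0]
finger_gap: 0.226
```

```bash
python3 -m handwheel '{"claw":[0,0],"offset":[[0,0,1],[0,0,2]],"delta_rot":[[0,0,0],[0,0,0]]}'
```

```text
t: 13.2
eef_pos: [0.541, 0.0562, 0.1013]
tcp_rot: [-2.223, -2.219, 0.0]
wrist_force: [-2.9, 3.0, 2.8]
finger_gap: 0.23
```

```bash
python3 -m handwheel '{"claw":[0,0,0],"offset":[[0,0,0.7],[0,0,1.4],[0,0,2]],"delta_rot":[[0,0,0],[0,0,0],[0,0,0]]}'
```

```text
t: 13.58
eef_pos: [0.5412, 0.0563, 0.0993]
tcp_rot: [-2.224, -2.219, -0.0]
wrist_force: [-3.7, 3.0, 3.3]
finger_gap: 0.225
```

```bash
python3 -m handwheel '{"claw":[0,0,0],"offset":[[0,0,0.7],[0,0,1.4],[0,0,2]],"delta_rot":[[0,0,0],[0,0,0],[0,0,0]]}'
```

```text
t: 13.95
eef_pos: [0.5411, 0.0562, 0.0973]
tcp_rot: [-2.223, -2.219, -0.0]
wrist_force: [-3.9, 3.5, 2.6]
finger_gap: 0.227
```

```bash
python3 -m handwheel '{"claw":[0,0,0,0],"offset":[[0,0,1],[0,0,2],[0,0,3],[0,0,4]],"delta_rot":[[0,0,0],[0,0,0],[0,0,0],[0,0,0]]}'
```

```text
t: 14.45
eef_pos: [0.541, 0.0562, 0.0934]
tcp_rot: [-2.223, -2.219, 0.0]
wrist_force: [-3.8, 3.2, 3.5]
finger_gap: 0.228
```

```bash
python3 -m handwheel '{"claw":[0,0,0,0],"offset":[[0,0,0.7],[0,0,1.4],[0,0,2],[0,0,2.5]],"delta_rot":[[0,0,0],[0,0,0],[0,0,0],[0,0,0]]}'
python3 - <<'E'
from h import *
snap('wrist','w10');z=load('w10')
im=z['im'][...,::-1]
cv2.imwrite('pics/w10c.png',cv2.resize(im[150:290,200:370],None,fx=4.2,fy=4.2,interpolation=cv2.INTER_CUBIC))
E
```

```text
t: 14.95
eef_pos: [0.5409, 0.0562, 0.0909]
tcp_rot: [-2.223, -2.219, 0.0]
wrist_force: [-4.5, 3.5, 3.9]
finger_gap: 0.22
```

View pics/w10c.png

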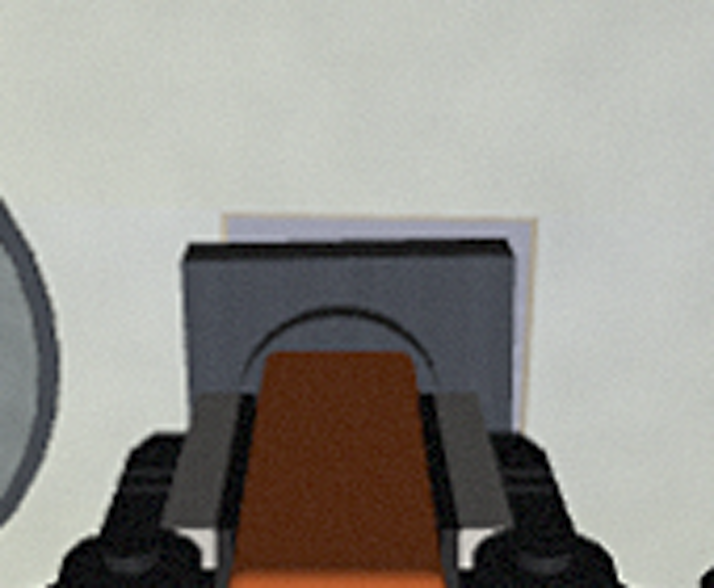

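```bash
python3 -m handwheel '{"claw":[0,0,0],"offset":[[0,0,0.5],[0,0,1],[0,0,1]],"delta_rot":[[0,0,0],[0,0,0],[0,0,0]]}'
```

```text
t: 15.38
eef_pos: [0.5409, 0.0563, 0.0898]
tcp_rot: [-2.223, -2.219, 0.0]
wrist_force: [-4.3, 3.1, 3.8]
finger_gap: 0.226
```

```bash
python3 -m handwheel '{"claw":[0,0,0],"offset":[[0,0,0.3],[0,0,0.6],[0,0,0.6]],"delta_rot":[[0,0,0],[0,0,0],[0,0,0]]}'
```

```text
t: 15.75
eef_pos: [0.541, 0.0563, 0.0892]
tcp_rot: [-2.223, -2.219, 0.0]
wrist_force: [-4.5, 2.9, 4.3]
finger_gap: 0.222
```

```bash
python3 -m handwheel '{"claw":[0,0,0],"offset":[[0,0,0.2],[0,0,0.4],[0,0,0.4]],"delta_rot":[[0,0,0],[0,0,0],[0,0,0]]}'
```

```text
t: 16.12
eef_pos: [0.5409, 0.0563, 0.0889]
tcp_rot: [-2.223, -2.219, 0.0]
wrist_force: [-3.1, 3.7, 3.0]
finger_gap: 0.228
```

```bash
python3 -m handwheel '{"claw":[0,0,0],"offset":[[0,0,0.3],[0,0,0.6],[0,0,0.6]],"delta_rot":[[0,0,0],[0,0,0],[0,0,0]]}'
```

```text
t: 16.5
eef_pos: [0.5409, 0.0563, 0.0883]
tcp_rot: [-2.223, -2.219, 0.0]
wrist_force: [-4.3, 3.2, 4.4]
finger_gap: 0.227
```

```bash
python3 -m handwheel '{"claw":[0,0,0],"offset":[[0,0,0.3],[0,0,0.6],[0,0,0.6]],"delta_rot":[[0,0,0],[0,0,0],[0,0,0]]}'
python3 - <<'E'
from h import *
snap('scene','s2');z=load('s2');im=z['im'][...,::-1]
cv2.imwrite('pics/s2c.png',cv2.resize(im[130:260,220:370],None,fx=4.5,fy=4.5,interpolation=cv2.INTER_CUBIC))
E
```

```text
t: 16.88
eef_pos: [0.5409, 0.0563, 0.0877]
tcp_rot: [-2.223, -2.219, 0.0]
wrist_force: [-3.9, 3.8, 3.4]
finger_gap: 0.224
```

View pics/s2c.png

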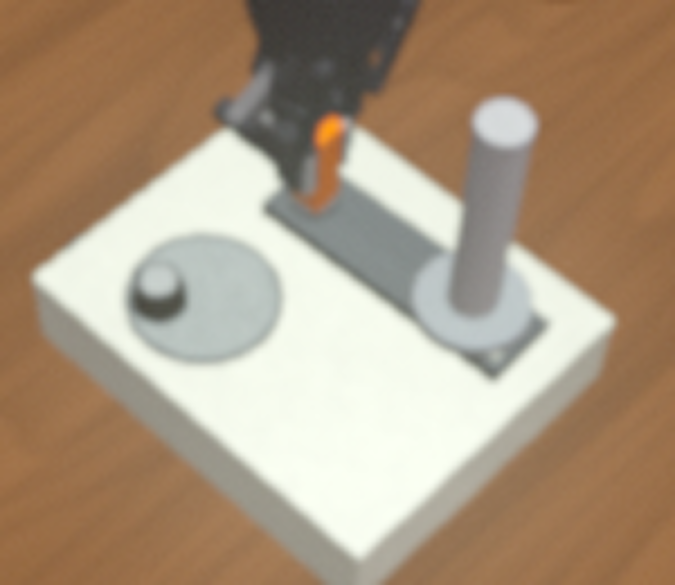

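```bash
python3 -m handwheel '{"claw":[0,0,0],"offset":[[0,0,0.3],[0,0,0.6],[0,0,0.6]],"delta_rot":[[0,0,0],[0,0,0],[0,0,0]]}'
```

```text
t: 17.3
eef_pos: [0.5409, 0.0563, 0.0871]
tcp_rot: [-2.223, -2.219, 0.0]
wrist_force: [-4.0, 3.7, 4.0]
finger_gap: 0.224
```

```bash
python3 -m handwheel '{"claw":[0,0,0],"offset":[[0,0,0.3],[0,0,0.6],[0,0,0.6]],"delta_rot":[[0,0,0],[0,0,0],[0,0,0]]}'
```

```text
t: 17.68
eef_pos: [0.5409, 0.0563, 0.0865]
tcp_rot: [-2.223, -2.219, 0.0]
wrist_force: [-3.9, 3.9, 2.8]
finger_gap: 0.221
```

```bash
python3 -m handwheel '{"claw":[0,0,0],"offset":[[0,0,0.3],[0,0,0.6],[0,0,0.6]],"delta_rot":[[0,0,0],[0,0,0],[0,0,0]]}'
```

```text
t: 18.05
eef_pos: [0.5408, 0.0563, 0.0859]
tcp_rot: [-2.223, -2.219, 0.0]
wrist_force: [-5.0, 3.5, 3.6]
finger_gap: 0.228
```

Run:
```python
from h import *
z=load('w10')
T=np.eye(4)
import numpy as np
s=cams.camera_params('wrist');C=s['tool_from_camera']
zz=dict(P=C,f=z['f'],cx=z['cx'],cy=z['cy'],k1=z['k1'])
for zo in (.017,.019,.021,.023):
  print(zo,[ [proj(zz,[0,y/1e3-.014,zo-.005+dz]).round(1)[1] for dz in (0,.005)]+[proj(zz,[0,(y-10)/1e3,zo-.065]).round(1)[1],proj(zz,[0,(y+10)/1e3,zo-.065]).round(1)[1]]+ [np.round(proj(zz,[.01,y/1e3-.01,zo-.065])[0]-proj(zz,[-.01,y/1e3-.01,zo-.065])[0],1)] for y in (1,2,3)])
im=z['im'][...,::-1]
cv2.imwrite('pics/w10d.png',cv2.resize(im[210:345,235:335],None,fx=4.4,fy=4.4,interpolation=cv2.INTER_CUBIC))
```

```text
0.017 [[np.float64(227.0), np.float64(224.1), np.float64(292.5), np.float64(339.8), np.float64(56.5)], [np.float64(228.8), np.float64(225.8), np.float64(295.0), np.float64(342.1), np.float64(56.3)], [np.float64(230.5), np.float64(227.5), np.float64(297.5), np.float64(344.3), np.float64(56.2)]]
0.019 [[np.float64(225.8), np.float64(223.0), np.float64(289.6), np.float64(336.3), np.float64(55.5)], [np.float64(227.6), np.float64(224.7), np.float64(292.0), np.float64(338.5), np.float64(55.3)], [np.float64(229.3), np.float64(226.4), np.float64(294.5), np.float64(340.7), np.float64(55.2)]]
0.021 [[np.float64(224.7), np.float64(221.9), np.float64(286.8), np.float64(332.8), np.float64(54.5)], [np.float64(226.4), np.float64(223.6), np.float64(289.2), np.float64(335.0), np.float64(54.4)], [np.float64(228.1), np.float64(225.2), np.float64(291.6), np.float64(337.2), np.float64(54.3)]]
0.023 [[np.float64(223.5), np.float64(220.8), np.float64(284.0), np.float64(329.5), np.float64(53.6)], [np.float64(225.2), np.float64(222.5), np.float64(286.4), np.float64(331.7), np.float64(53.5)], [np.float64(226.9), np.float64(224.1), np.float64(288.8), np.float64(333.8), np.float64(53.3)]]
```

View pics/w10d.png

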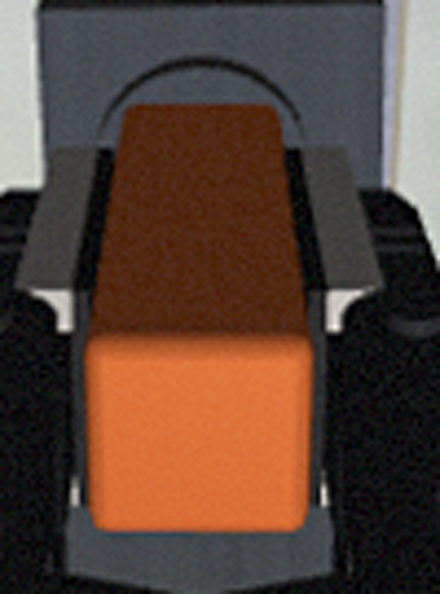

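Run:
```python
from h import *
snap('wrist','w11');z=load('w11');print(robot.get_state()['eef_pos'])
im=z['im'][...,::-1]
cv2.imwrite('pics/w11d.png',cv2.resize(im[210:345,235:335],None,fx=4.4,fy=4.4,interpolation=cv2.INTER_CUBIC))
snap('top','t2');im=load('t2')['im'][...,::-1]
cv2.imwrite('pics/t2c.png',cv2.resize(im[145:280,210:320],None,fx=4.4,fy=4.4,interpolation=cv2.INTER_CUBIC))
```

```text
[0.54085824 0.05625686 0.08596046]
```

View pics/w11d.png

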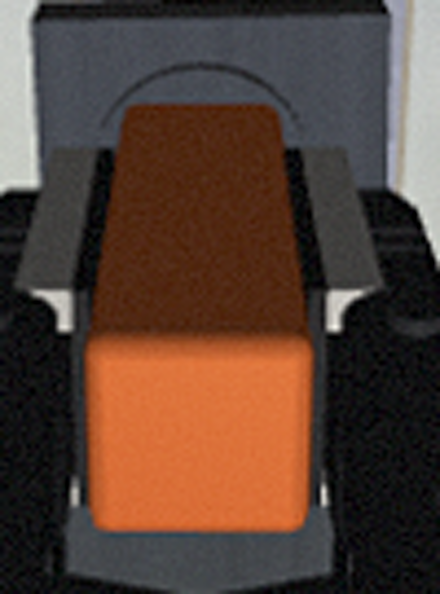

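View pics/t2c.png

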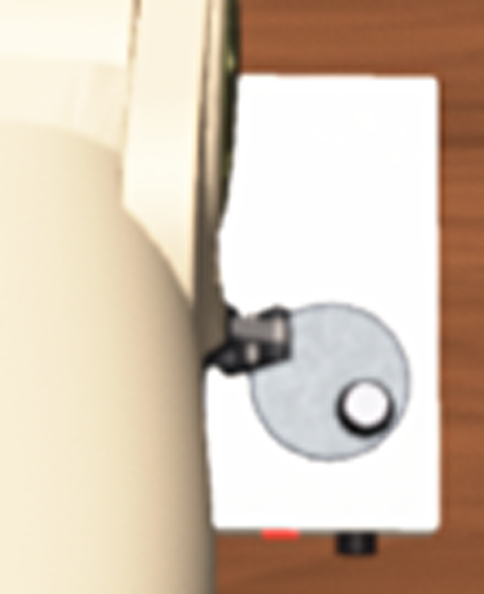

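```bash
python3 -m handwheel '{"claw":[0,0,0],"offset":[[0,0,0.3],[0,0,0.6],[0,0,0.6]],"delta_rot":[[0,0,0],[0,0,0],[0,0,0]]}'
```

```text
t: 18.52
eef_pos: [0.5408, 0.0563, 0.0855]
tcp_rot: [-2.223, -2.219, 0.0]
wrist_force: [-5.3, 3.2, 4.6]
finger_gap: 0.225
```

```bash
python3 -m handwheel '{"claw":[0,0,0],"offset":[[0,0,0.3],[0,0,0.6],[0,0,0.6]],"delta_rot":[[0,0,0],[0,0,0],[0,0,0]]}'
```

```text
t: 18.9
eef_pos: [0.5408, 0.0562, 0.0851]
tcp_rot: [-2.223, -2.219, 0.0]
wrist_force: [-6.1, 3.6, 5.7]
finger_gap: 0.226
```

```bash
python3 -m handwheel '{"claw":[0,0,0],"offset":[[0,0,0.3],[0,0,0.6],[0,0,0.6]],"delta_rot":[[0,0,0],[0,0,0],[0,0,0]]}'
```

```text
t: 19.27
eef_pos: [0.5409, 0.0562, 0.0847]
tcp_rot: [-2.223, -2.219, 0.0]
wrist_force: [-5.8, 3.7, 8.4]
finger_gap: 0.228
```

```bash
python3 -m handwheel '{"claw":[0,0,0,0],"offset":[[0,0,0.4],[0,0,0.8],[0,0,0.8],[0,0,0.8]],"delta_rot":[[0,0,0],[0,0,0],[0,0,0],[0,0,0]]}'
python3 - <<'E'
from h import *
snap('wrist','w12');z=load('w12');print(robot.get_state()['eef_pos'])
im=z['im'][...,::-1]
cv2.imwrite('pics/w12d.png',cv2.resize(im[210:345,235:335],None,fx=4.4,fy=4.4,interpolation=cv2.INTER_CUBIC))
E
```

```text
t: 19.77
eef_pos: [0.5409, 0.0563, 0.0843]
tcp_rot: [2.223, 2.219, 0.0]
wrist_force: [-7.0, 2.5, 10.5]
finger_gap: 0.231
[0.54087073 0.05625978 0.08432426]
```

View pics/w12d.png

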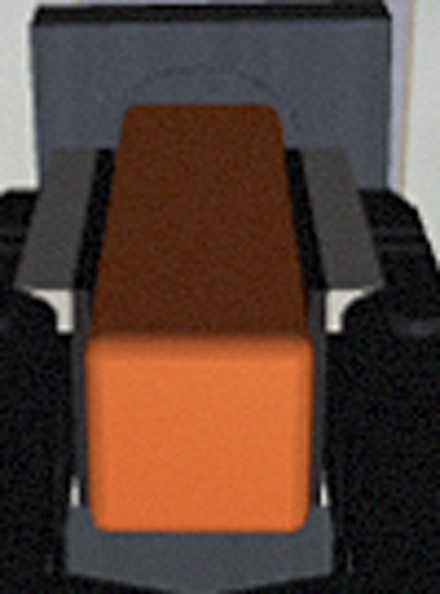

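```bash
python3 -m handwheel '{"claw":[0,0,0,0,0],"offset":[[0,-0.3,-1.5],[0,-0.4,-3],[0,-0.4,-4],[0,-0.4,-5],[0,-0.4,-6]],"delta_rot":[[0,0,0],[0,0,0],[0,0,0],[0,0,0],[0,0,0]]}'
```

```text
t: 20.45
eef_pos: [0.5408, 0.0562, 0.0887]
tcp_rot: [-2.223, -2.219, 0.0]
wrist_force: [-1.3, 4.0, -5.6]
finger_gap: 0.227
```

```bash
python3 -m handwheel '{"claw":[0,0,0,0,0,0,0,0,0,0],"offset":[[0.2,-0.1,-1],[0.3,-0.1,-5],[0.3,-0.1,-10],[0.3,-0.1,-17],[0.3,-0.1,-25],[0.3,-0.1,-35],[0.3,-0.1,-50],[0.3,-0.1,-70],[0.3,-0.1,-100],[0.3,-0.1,-100]],"delta_rot":[[0,0,0],[0,0,0],[0,0,0],[0,0,0],[0,0,0],[0,0,0],[0,0,0],[0,0,0],[0,0,0],[0,0,0]]}'
python3 - <<'E'
from h import *
snap('wrist','w13');z=load('w13');print(robot.get_state()['eef_pos'])
im=z['im'][...,::-1]
cv2.imwrite('pics/w13c.png',cv2.resize(im[150:290,200:370],None,fx=4.2,fy=4.2,interpolation=cv2.INTER_CUBIC))
E
```

```text
t: 21.7
eef_pos: [0.5428, 0.0563, 0.1925]
tcp_rot: [2.22, 2.216, 0.006]
wrist_force: [-0.3, -0.3, -1.1]
finger_gap: 0.227
[0.54178439 0.05631507 0.19077178]
```

View pics/w13c.png

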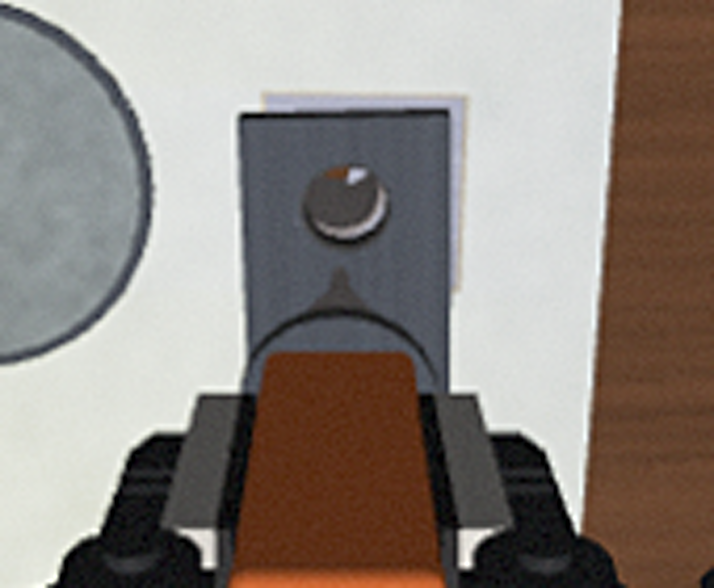

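Run:
```python
from h import *
z=load('w13');c=lambda a,b:(200+(a+.5)/4.2-.5,150+(b+.5)/4.2-.5)
print('foot now',atz(z,*c(346,203),.0655),'tip',atz(z,*c(340,267),.191-.019-.061))
go([.484,-.328,.2],100.9)
```

```text
foot now [0.54178008 0.05743821 0.0655    ] tip [0.54275972 0.05607369 0.111     ]
off [-384.4  -56.9   -9.3] rot [  0.2   0.  -11. ]
```

```bash
python3 -m handwheel '{"claw":[0,0,0,0,0,0,0,0,0,0,0],"offset":[[-20,-3,-9],[-60,-9,-9],[-105,-15,-9],[-155,-23,-9],[-205,-30,-9],[-255,-38,-9],[-305,-45,-9],[-350,-52,-9],[-384,-57,-9],[-384,-57,-9],[-384,-57,-9]],"delta_rot":[[0,0,-1],[0,0,-2],[0,0,-4],[0,0,-5],[0,0,-7],[0,0,-9],[0,0,-11],[0,0,-11],[0,0,-11],[0,0,-11],[0,0,-11]]}'
python3 - <<'E'
from h import *
snap('wrist','w14');z=load('w14');print(robot.get_state()['eef_pos'])
im=z['im'][...,::-1]
cv2.imwrite('pics/w14c.png',cv2.resize(im[130:290,180:450],None,fx=2.9,fy=2.9,interpolation=cv2.INTER_CUBIC))
go([.484,-.3278,.2],100.9)
E
```

```text
t: 23.12
eef_pos: [0.4824, -0.3267, 0.1971]
tcp_rot: [-2.0, -2.42, -0.001]
wrist_force: [-1.4, 0.1, -1.0]
finger_gap: 0.23
[ 0.48260874 -0.32631506  0.19741356]
off [-1.7  1.1 -2.6] rot [-0.  -0.1  0. ]
```

View pics/w14c.png

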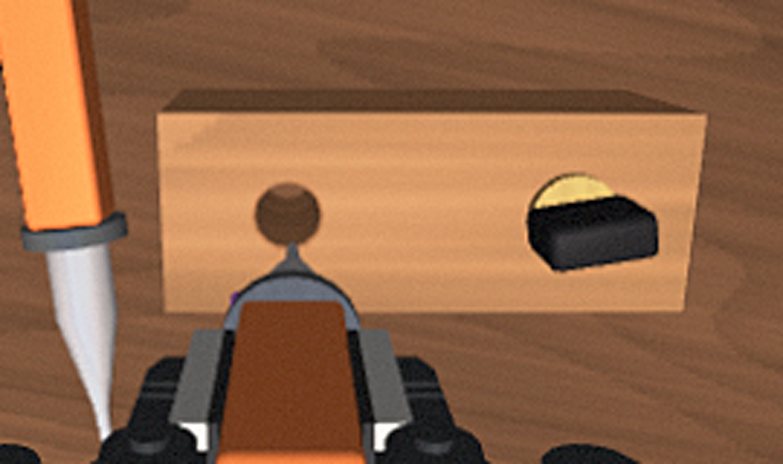

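Run:
```python
from h import *
z=load('w14');c=lambda a,b:(180+(a+.5)/2.9-.5,130+(b+.5)/2.9-.5)
h=atz(z,*c(288,214.5),.07);t=atz(z,*c(292,243),.117)
print(h,t,tool()[:3,:3].T@(h-t)*1e3)
```

```text
[ 0.48587062 -0.32739852  0.07      ] [ 0.48147272 -0.32710421  0.117     ] [-1.20044895  4.30147375 46.99451508]
```

```bash
python3 -m handwheel '{"claw":[0,0,0,0],"offset":[[-1.3,3,12],[-1.3,3,25],[-1.3,3,40],[-1.3,3,40]],"delta_rot":[[0,0,0],[0,0,0],[0,0,0],[0,0,0]]}'
python3 - <<'E'
from h import *
snap('wrist','w15');z=load('w15');print(robot.get_state()['eef_pos'])
im=z['im'][...,::-1]
cv2.imwrite('pics/w15c.png',cv2.resize(im[130:290,180:450],None,fx=2.9,fy=2.9,interpolation=cv2.INTER_CUBIC))
E
```

```text
t: 23.68
eef_pos: [0.4852, -0.3269, 0.156]
tcp_rot: [-1.998, -2.42, -0.0]
wrist_force: [-0.1, -0.0, -1.1]
finger_gap: 0.231
[ 0.48559068 -0.32741779  0.1570721 ]
```

View pics/w15c.png

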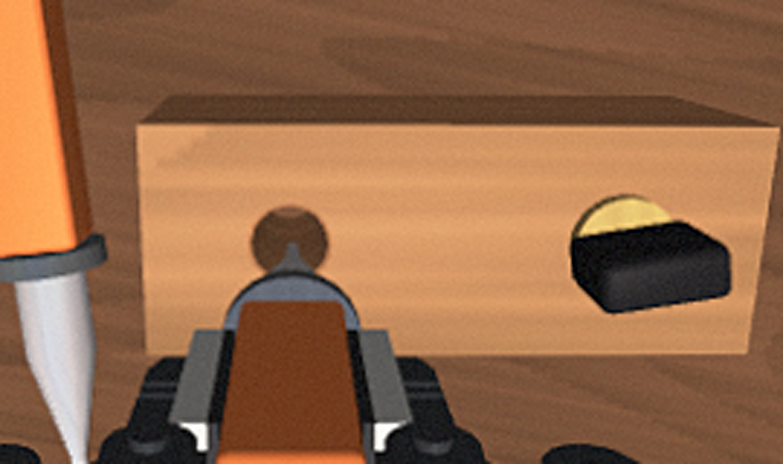

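```bash
python3 -m handwheel '{"claw":[0,0,0,0,0],"offset":[[0,0,10],[0,0,20],[0,0,30],[0,0,38],[0,0,38]],"delta_rot":[[0,0,0],[0,0,0],[0,0,0],[0,0,0],[0,0,0]]}'
```

```text
t: 24.35
eef_pos: [0.4857, -0.3277, 0.1192]
tcp_rot: [-2.0, -2.421, -0.0]
wrist_force: [0.3, 0.4, -0.6]
finger_gap: 0.229
```

```bash
python3 -m handwheel '{"claw":[0,0,0,0,0,0,0],"offset":[[0,0,4],[0,0,8],[0,0,12],[0,0,16],[0,0,20],[0,0,24],[0,0,24]],"delta_rot":[[0,0,0],[0,0,0],[0,0,0],[0,0,0],[0,0,0],[0,0,0],[0,0,0]]}'
```

```text
t: 25.22
eef_pos: [0.4859, -0.3279, 0.0957]
tcp_rot: [-2.0, -2.422, -0.0]
wrist_force: [-0.1, -0.1, -2.4]
finger_gap: 0.226
```

```bash
python3 -m handwheel '{"claw":[0,0,0,0],"offset":[[0,0,1.5],[0,0,3],[0,0,4.5],[0,0,5]],"delta_rot":[[0,0,0],[0,0,0],[0,0,0],[0,0,0]]}'
```

```text
t: 25.72
eef_pos: [0.4862, -0.3282, 0.0934]
tcp_rot: [2.0, 2.421, -0.0]
wrist_force: [-4.5, 3.6, 13.7]
finger_gap: 0.223
```

```bash
python3 -m handwheel '{"claw":[0,0,0],"offset":[[0,0,0.8],[0,0,1.5],[0,0,1.5]],"delta_rot":[[0,0,0],[0,0,0],[0,0,0]]}'
```

```text
t: 26.1
eef_pos: [0.4863, -0.3282, 0.0934]
tcp_rot: [1.999, 2.42, -0.0]
wrist_force: [-5.7, 5.5, 20.5]
finger_gap: 0.227
```

Run:
```python
from h import *
z=load('w13')
for p in [(265,190),(265,215),(300,215)]: print('foot',dep(z,*p))
print('base',dep(z,320,170))
z=load('w14')
for p in [(240,200),(300,190),(340,190),(340,220)]: print('stand',dep(z,*p))
z=load('w12'); print('handle top at foot',dep(z,280,310), 'foot',dep(z,300,216))
snap('wrist','w16');z=load('w16');print('handle top now',dep(z,280,310),robot.get_state()['eef_pos'])
print('w5 handle top',dep(load('w5'),280,310), 'w6',dep(load('w6'),280,310),'w6 TCP .189')
snap('scene','s3');z=load('s3');im=z['im'][...,::-1]
cv2.imwrite('pics/s3c.png',cv2.resize(im[180:320,80:240],None,fx=4.2,fy=4.2,interpolation=cv2.INTER_CUBIC))
```

```text
foot [0.53405918 0.04205695 0.06666993]
foot [0.55812468 0.04161738 0.06524987]
foot [0.55758379 0.0740435  0.06724192]
base [0.51754315 0.09262383 0.05615723]
stand [ 0.48906121 -0.36312332  0.07053759]
stand [ 0.46966993 -0.31105351  0.07019869]
stand [ 0.46275205 -0.27533368  0.07045605]
stand [ 0.49053771 -0.26849529  0.0704406 ]
handle top at foot [0.54234632 0.05571131 0.1273425 ] foot [0.52345181 0.06683619 0.06645678]
handle top now [ 0.48797335 -0.32841373  0.13592553] [ 0.48628569 -0.32815421  0.09342899]
w5 handle top [ 0.48637186 -0.32882189  0.13555325] w6 [ 0.48666994 -0.32929145  0.23298891] w6 TCP .189
```

View pics/s3c.png

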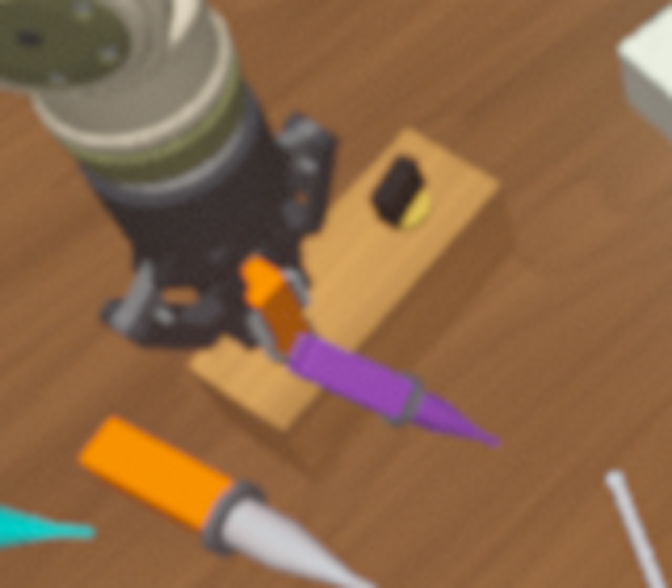

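View pics/w16.png

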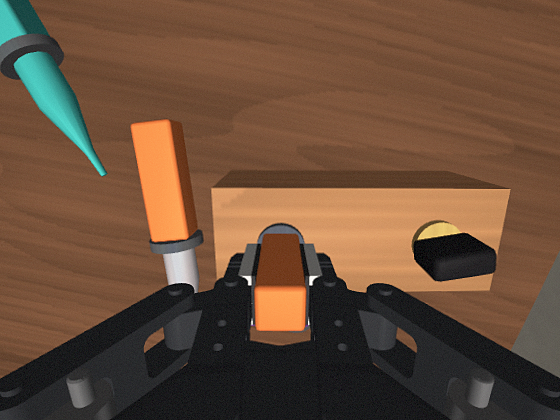

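```bash
python3 -m handwheel '{"claw":[0,0,0.3,0.5,0.7,0.7,0.7,0.7,0.7,0.7],"offset":[[0,0,-1.5],[0,0,-3],[0,0,-3],[0,0,-3],[0,0,-3],[0,0,-3],[0,0,-10],[0,0,-40],[0,0,-80],[0,0,-110]],"delta_rot":[[0,0,0],[0,0,0],[0,0,0],[0,0,0],[0,0,0],[0,0,0],[0,0,0],[0,0,0],[0,0,0],[0,0,0]]}'
python3 - <<'E'
from h import *
snap('wrist','w17');z=load('w17');print(dep(z,*proj(z,[.487,-.328,.136])))
go([.469,-.239,.17],10.9); print(robot.get_state()['q'][5])
E
```

```text
t: 27.45
eef_pos: [0.4865, -0.3284, 0.202]
tcp_rot: [1.999, 2.421, 0.0]
wrist_force: [1.7, -0.6, -0.2]
finger_gap: 0.697
[ 0.48709671 -0.32798033  0.13569126]
off [92.7 -1.5 35.6] rot [ 0.5  0.1 90. ]
-0.9205794811182925
```

View pics/w17.png

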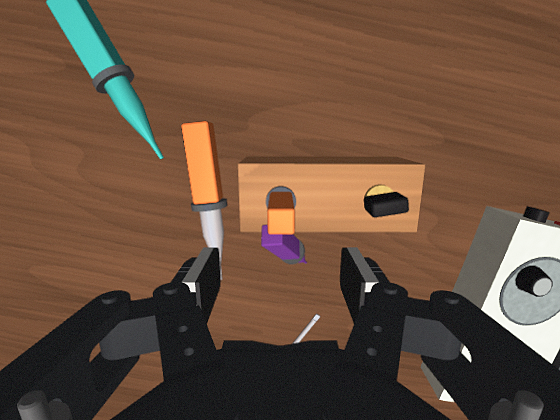

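```bash
python3 -m handwheel '{"claw":[0.7,0.7,0.7,0.7,0.7,0.7,0.7,0.7,0.7],"offset":[[20,0,0],[50,0,0],[75,0,0],[92,0,5],[92,-1,15],[92,-1,25],[92,-1,32],[92,-1,32],[92,-1,32]],"delta_rot":[[0,0,10],[0,0,20],[0,0,30],[0,0,40],[0,0,50],[0,0,60],[0,0,70],[0,0,79],[0,0,79]]}'
python3 - <<'E'
from h import *
snap('wrist','w18');z=load('w18');print(tool())
go([.469,-.239,.08],22)
im=z['im'][...,::-1]
cv2.imwrite('pics/w18c.png',cv2.resize(im[150:310,200:360],None,fx=3.7,fy=3.7,interpolation=cv2.INTER_CUBIC))
E
```

```text
t: 28.62
eef_pos: [0.4678, -0.2379, 0.1679]
tcp_rot: [3.084, 0.599, 0.0]
wrist_force: [-0.2, -0.3, -0.9]
finger_gap: 0.699
[[ 9.26790547e-01  3.75578308e-01  4.65637966e-04  4.67891593e-01]
 [ 3.75578444e-01 -9.26790576e-01 -2.45323388e-04 -2.37991461e-01]
 [ 3.39410736e-04  4.02246979e-04 -9.99999861e-01  1.67997312e-01]
 [ 0.00000000e+00  0.00000000e+00  0.00000000e+00  1.00000000e+00]]
off [ 0.6  1.3 88. ] rot [ 0.  -0.   0.1]
```

View pics/w18c.png

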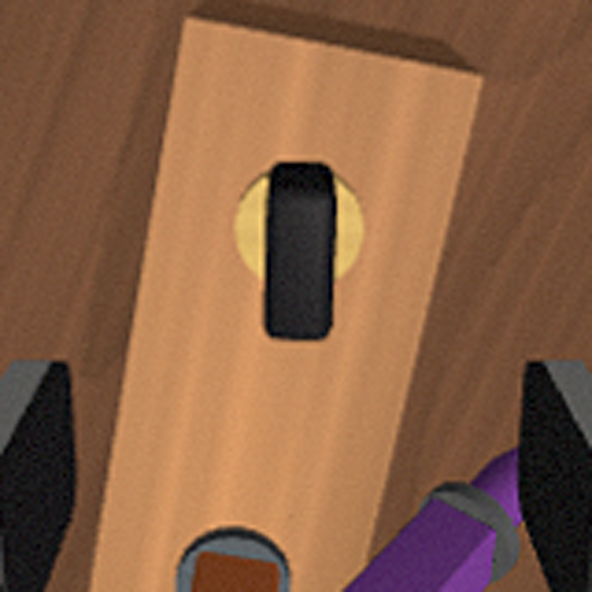

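Run:
```python
from h import *
z=load('w18');c=lambda a,b:(200+(a+.5)/3.7-.5,150+(b+.5)/3.7-.5)
L=atz(z,*c(234,230),.075);r=atz(z,*c(364,230),.075);print(L,r,(L+r)/2)
print('wing far end top',atz(z,*c(303,163),.103),'near end',atz(z,*c(298,338),.103),'ends low',atz(z,*c(298,338),.0755))
T=tool();print((T[:3,:3].T@((L+r)/2-T[:3,3]))*1e3)
```

```text
[ 0.4559938  -0.24485838  0.075     ] [ 0.48238011 -0.23421306  0.075     ] [ 0.46918696 -0.23953572  0.075     ]
wing far end top [ 0.46187417 -0.21954782  0.103     ] near end [ 0.47428785 -0.25282799  0.103     ] ends low [ 0.47837021 -0.26286608  0.0755    ]
[ 0.58897505  1.88030622 92.99828143]
```

```bash
python3 -m handwheel '{"claw":[0.6,0.5,0.5,0.5,0.5,0.5,0,0,0,0,0,0],"offset":[[0.6,1.5,20],[0.6,1.5,45],[0.6,1.5,65],[0.6,1.5,80],[0.6,1.5,88],[0.6,1.5,88],[0.6,1.5,88],[0.6,1.5,88],[0.6,1.5,88],[0.6,1.5,88],[0.6,1.5,88],[0.6,1.5,88]],"delta_rot":[[0,0,0],[0,0,0],[0,0,0],[0,0,0],[0,0,0],[0,0,0],[0,0,0],[0,0,0],[0,0,0],[0,0,0],[0,0,0],[0,0,0]]}'
```

```text
t: 30.18
eef_pos: [0.4695, -0.2395, 0.0806]
tcp_rot: [3.083, 0.596, 0.002]
wrist_force: [-0.2, -0.5, 5.9]
finger_gap: 0.152
```

```bash
python3 -m handwheel '{"claw":[0,0,0,0,0],"offset":[[0,0,-15],[0,0,-40],[0,0,-65],[0,0,-75],[0,0,-75]],"delta_rot":[[0,0,0],[0,0,0],[0,0,0],[0,0,0],[0,0,0]]}'
python3 - <<'E'
from h import *
snap('wrist','w19')
go([.5418,.057,.155],0)
E
```

```text
t: 30.8
eef_pos: [0.4692, -0.2393, 0.1553]
tcp_rot: [3.084, 0.596, 0.001]
wrist_force: [0.2, -0.5, -0.3]
finger_gap: 0.15
off [ 178.1 -247.4   -0.5] rot [-0.   0.  21.9]
```

View pics/w19.png

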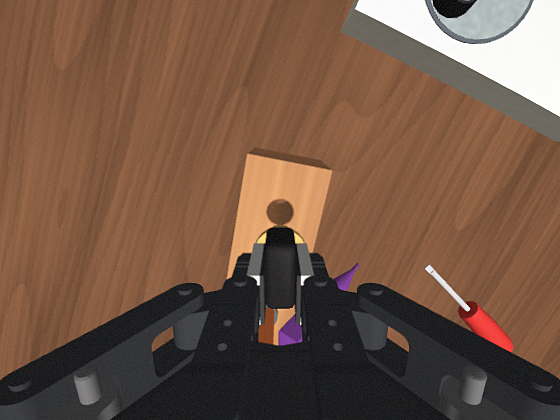

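```bash
python3 -m handwheel '{"claw":[0,0,0,0,0,0,0,0,0],"offset":[[10,-15,-5],[35,-50,-5],[65,-90,-5],[95,-132,-5],[125,-174,-5],[155,-215,-5],[178,-247,0],[178,-247,0],[178,-247,0]],"delta_rot":[[0,0,3],[0,0,6],[0,0,9],[0,0,12],[0,0,15],[0,0,18],[0,0,22],[0,0,22],[0,0,22]]}'
python3 - <<'E'
from h import *
snap('wrist','w20');z=load('w20');print(tool());im=z['im'][...,::-1]
cv2.imwrite('pics/w20c.png',cv2.resize(im[140:320,190:370],None,fx=3.3,fy=3.3,interpolation=cv2.INTER_CUBIC))
E
```

```text
t: 31.98
eef_pos: [0.5412, 0.0564, 0.1536]
tcp_rot: [3.141, -0.002, -0.003]
wrist_force: [-0.3, 0.2, -0.9]
finger_gap: 0.15
[[ 9.99996695e-01 -2.04362159e-03 -1.55981305e-03  5.41345750e-01]
 [-2.04384314e-03 -9.99997901e-01 -1.40457490e-04  5.58874545e-02]
 [-1.55952273e-03  1.43645039e-04 -9.99998774e-01  1.53946251e-01]
 [ 0.00000000e+00  0.00000000e+00  0.00000000e+00  1.00000000e+00]]
```

View pics/w20c.png

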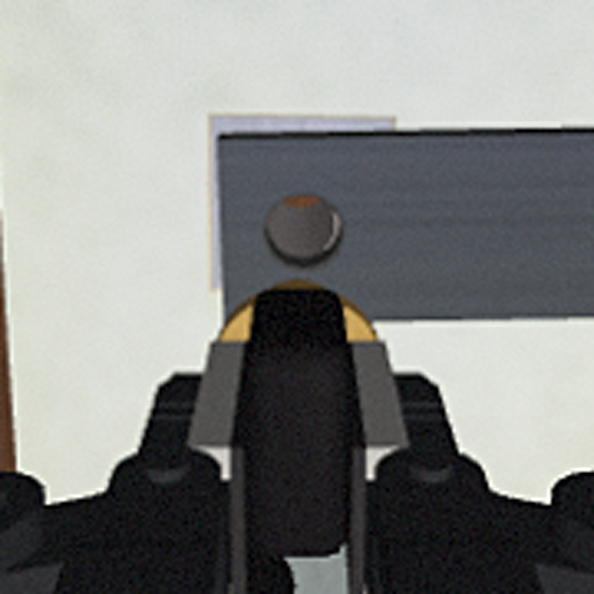

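Run:
```python
from h import *
z=load('w20');c=lambda a,b:(190+(a+.5)/3.3-.5,140+(b+.5)/3.3-.5)
h=[atz(z,*c(*p),.0655) for p in [(265,229),(342,229),(303,193),(303,266)]];print(np.array(h),np.mean(h,0))
T=tool();TCPz=T[2,3]
e=atz(z,*c(299,281),TCPz-.0056); el=atz(z,*c(299,281),TCPz-.0106);print('far edge',e,el)
for p in [(218,341),(380,341)]: print(atz(z,*c(*p),TCPz-.0056))
hc=np.mean(h,0);print((T[:3,:3].T@(hc-T[:3,3]))*1e3,(T[:3,:3].T@(e-T[:3,3]))*1e3,(T[:3,:3].T@(el-T[:3,3]))*1e3)
print((T[:3,:3].T@(atz(z,*c(299,341),TCPz-.0056)-T[:3,3]))*1e3)
```

```text
[[0.53358518 0.05814199 0.0655    ]
 [0.55204863 0.05813075 0.0655    ]
 [0.54269626 0.0670075  0.0655    ]
 [0.54269915 0.0488349  0.0655    ]] [0.54275731 0.05802878 0.0655    ]
far edge [0.54183672 0.07269629 0.14834625] [0.54183008 0.0710253  0.14334625]
[0.52894516 0.06264924 0.14834625]
[0.55470565 0.06264067 0.14834625]
[ 1.54510789 -2.15691421 88.44364015] [  0.46534357 -16.81061207   5.59686639] [  0.46992167 -15.14032591  10.59710531]
[ 0.47696698 -6.76512511  5.59829125]
```

```bash
python3 -m handwheel '{"claw":[0,0,0,0,0,0],"offset":[[1,-1,12],[1,-1,24],[1,-1,36],[1,-1,45],[1,-1,48],[1,-1,48]],"delta_rot":[[0,0,0],[0,0,0],[0,0,0],[0,0,0],[0,0,0],[0,0,0]]}'
python3 - <<'E'
from h import *
snap('wrist','w21');z=load('w21');print(tool()[:3,3]);im=z['im'][...,::-1]
cv2.imwrite('pics/w21c.png',cv2.resize(im[140:320,190:370],None,fx=3.3,fy=3.3,interpolation=cv2.INTER_CUBIC))
E
```

```text
t: 32.78
eef_pos: [0.5429, 0.0575, 0.1066]
tcp_rot: [-3.142, 0.003, 0.0]
wrist_force: [1.0, 1.0, -0.1]
finger_gap: 0.151
[0.54320023 0.0575157  0.1068881 ]
```

View pics/w21c.png

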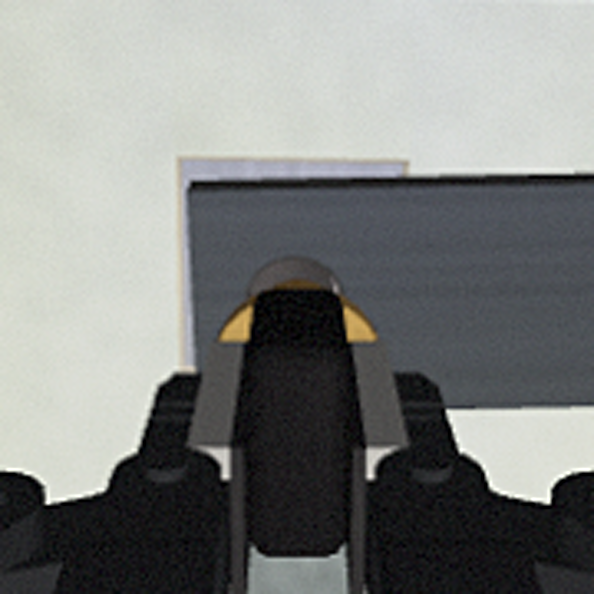

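Run:
```python
from h import *
z=load('w21');c=lambda a,b:(190+(a+.5)/3.3-.5,140+(b+.5)/3.3-.5);T=tool()
f=lambda p:((T[:3,:3].T@(atz(z,*p,.0655)-T[:3,3]))*1e3).round(1)
print(f(c(248,298)),f(c(342,298)),f(c(294,256)))
```

```text
[-9.5 -0.9 41.4] [ 8.8 -0.9 41.4] [-0.5 -9.4 41.4]
```

```bash
python3 -m handwheel '{"claw":[0,0,0,0,0,0],"offset":[[-0.6,0.5,1],[-0.6,0.5,3],[-0.6,0.5,5],[-0.6,0.5,7],[-0.6,0.5,9],[-0.6,0.5,10]],"delta_rot":[[0,0,0],[0,0,0],[0,0,0],[0,0,0],[0,0,0],[0,0,0]]}'
```

```text
t: 33.58
eef_pos: [0.5423, 0.057, 0.0965]
tcp_rot: [-3.142, 0.003, 0.0]
wrist_force: [0.3, -0.4, -0.2]
finger_gap: 0.149
```

```bash
python3 -m handwheel '{"claw":[0,0,0,0],"offset":[[0,0,1],[0,0,2],[0,0,3],[0,0,4]],"delta_rot":[[0,0,0],[0,0,0],[0,0,0],[0,0,0]]}'
```

```text
t: 34.08
eef_pos: [0.5424, 0.0569, 0.0926]
tcp_rot: [-3.142, 0.003, -0.0]
wrist_force: [0.7, 0.9, -0.6]
finger_gap: 0.151
```

```bash
python3 -m handwheel '{"claw":[0,0,0,0],"offset":[[0,0,1],[0,0,2],[0,0,3],[0,0,4]],"delta_rot":[[0,0,0],[0,0,0],[0,0,0],[0,0,0]]}'
```

```text
t: 34.58
eef_pos: [0.5424, 0.057, 0.0886]
tcp_rot: [-3.142, 0.003, -0.0]
wrist_force: [0.2, -0.0, -0.3]
finger_gap: 0.148
```

```bash
python3 -m handwheel '{"claw":[0,0,0,0,0],"offset":[[0,0,1],[0,0,2],[0,0,3],[0,0,4],[0,0,5]],"delta_rot":[[0,0,0],[0,0,0],[0,0,0],[0,0,0],[0,0,0]]}'
```

```text
t: 35.2
eef_pos: [0.5422, 0.0567, 0.0836]
tcp_rot: [3.141, -0.003, -0.001]
wrist_force: [-0.8, -1.0, 1.0]
finger_gap: 0.148
```

```bash
python3 -m handwheel '{"claw":[0,0,0,0],"offset":[[0,0,1],[0,0,2],[0,0,3],[0,0,4]],"delta_rot":[[0,0,0],[0,0,0],[0,0,0],[0,0,0]]}'
```

```text
t: 35.7
eef_pos: [0.5422, 0.0567, 0.0797]
tcp_rot: [3.141, -0.003, -0.0]
wrist_force: [-3.2, -3.2, 3.0]
finger_gap: 0.153
```

```bash
python3 -m handwheel '{"claw":[0,0,0],"offset":[[0,0,0.7],[0,0,1.5],[0,0,2]],"delta_rot":[[0,0,0],[0,0,0],[0,0,0]]}'
```

```text
t: 36.08
eef_pos: [0.5422, 0.0567, 0.0777]
tcp_rot: [3.141, -0.003, -0.001]
wrist_force: [-2.9, -3.7, 3.9]
finger_gap: 0.15
```

```bash
python3 -m handwheel '{"claw":[0,0,0],"offset":[[0,0,0.5],[0,0,1],[0,0,1.5]],"delta_rot":[[0,0,0],[0,0,0],[0,0,0]]}'
```

```text
t: 36.45
eef_pos: [0.5421, 0.0567, 0.0762]
tcp_rot: [3.141, -0.003, -0.001]
wrist_force: [-3.3, -4.6, 2.7]
finger_gap: 0.148
```

```bash
python3 -m handwheel '{"claw":[0,0,0],"offset":[[0,0,0.4],[0,0,0.8],[0,0,0.8]],"delta_rot":[[0,0,0],[0,0,0],[0,0,0]]}'
```

```text
t: 36.83
eef_pos: [0.5421, 0.0567, 0.0754]
tcp_rot: [3.141, -0.003, -0.001]
wrist_force: [-2.2, -4.2, 2.1]
finger_gap: 0.15
```

```bash
python3 -m handwheel '{"claw":[0,0,0],"offset":[[0,0,0.4],[0,0,0.8],[0,0,0.8]],"delta_rot":[[0,0,0],[0,0,0],[0,0,0]]}'
python3 - <<'E'
from h import *
snap('wrist','w22');z=load('w22');im=z['im'][...,::-1]
cv2.imwrite('pics/w22c.png',cv2.resize(im[140:320,190:370],None,fx=3.3,fy=3.3,interpolation=cv2.INTER_CUBIC))
E
```

```text
t: 37.2
eef_pos: [0.5421, 0.0567, 0.0746]
tcp_rot: [3.141, -0.003, -0.001]
wrist_force: [-3.0, -4.3, 2.3]
finger_gap: 0.15
```

View pics/w22c.png

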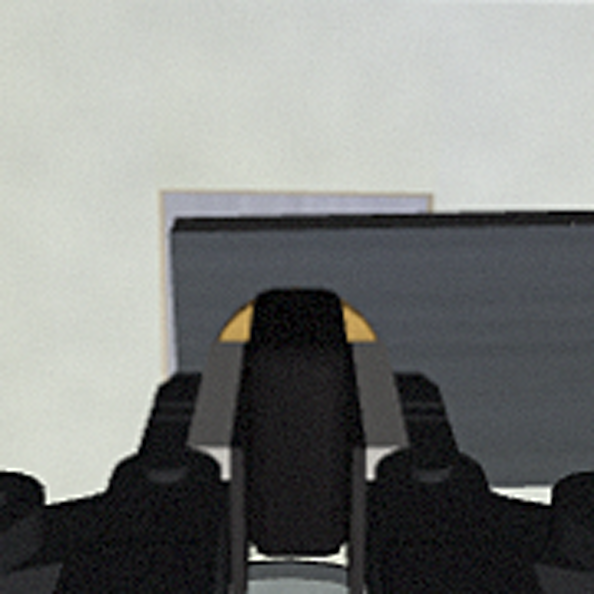

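```bash
python3 -m handwheel '{"claw":[0,0,0],"offset":[[0,0,0.4],[0,0,0.8],[0,0,0.8]],"delta_rot":[[0,0,0],[0,0,0],[0,0,0]]}'
```

```text
t: 37.62
eef_pos: [0.5421, 0.0567, 0.0739]
tcp_rot: [3.141, -0.003, -0.001]
wrist_force: [-3.9, -4.5, 4.0]
finger_gap: 0.15
```

```bash
python3 -m handwheel '{"claw":[0,0,0],"offset":[[0,0,0.4],[0,0,0.8],[0,0,0.8]],"delta_rot":[[0,0,0],[0,0,0],[0,0,0]]}'
```

```text
t: 38.0
eef_pos: [0.542, 0.0567, 0.0733]
tcp_rot: [3.141, -0.003, -0.001]
wrist_force: [-4.2, -4.8, 4.5]
finger_gap: 0.153
```

```bash
python3 -m handwheel '{"claw":[0,0,0],"offset":[[0,0,0.4],[0,0,0.8],[0,0,0.8]],"delta_rot":[[0,0,0],[0,0,0],[0,0,0]]}'
```

```text
t: 38.38
eef_pos: [0.542, 0.0567, 0.0727]
tcp_rot: [3.141, -0.003, -0.001]
wrist_force: [-4.9, -5.0, 5.1]
finger_gap: 0.152
```

Run:
```python
from h import *
snap('wrist','w23');z=load('w23')
for p in [(280,250),(280,270),(280,285),(280,300)]: print(dep(z,*p))
print('foot',dep(z,320,220),dep(z,260,213),'base',dep(z,230,215))
im=z['im'][...,::-1]
cv2.imwrite('pics/w23c.png',cv2.resize(im[140:320,190:370],None,fx=3.3,fy=3.3,interpolation=cv2.INTER_CUBIC))
snap('scene','s4');z=load('s4');im=z['im'][...,::-1]
cv2.imwrite('pics/s4c.png',cv2.resize(im[150:220,260:340],None,fx=8,fy=8,interpolation=cv2.INTER_CUBIC))
```

```text
[0.54257207 0.07086382 0.09502872]
[0.54255197 0.06176594 0.09578247]
[0.54253515 0.05413143 0.09524682]
[0.54251891 0.04676484 0.09563071]
foot [0.5632344  0.07534778 0.06666215] [0.53234253 0.07920521 0.06674025] base [0.51518481 0.0752108  0.05684955]
```

View pics/w23c.png

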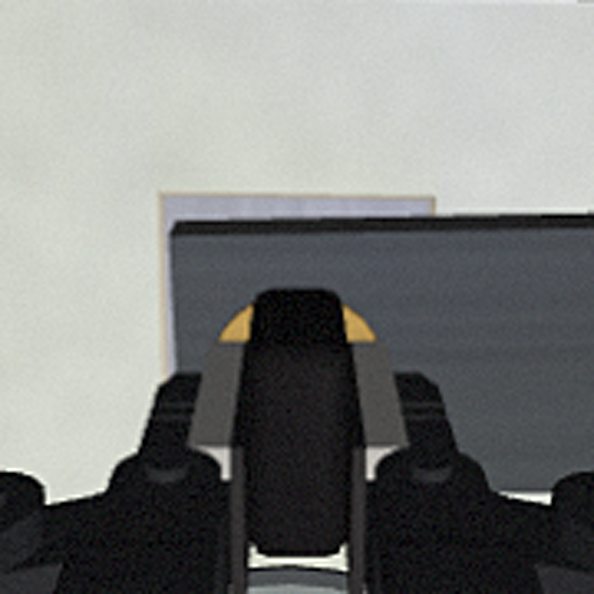

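View pics/s4c.png

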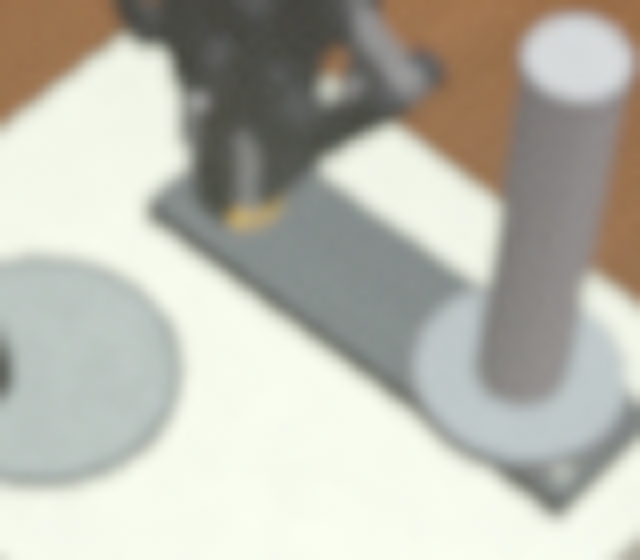

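```bash
python3 -m handwheel '{"claw":[0,0,0.15,0.25,0.35,0.4,0.4],"offset":[[-0.3,0.3,-0.5],[-0.5,0.5,-1],[-0.5,0.5,-1],[-0.5,0.5,-1],[-0.5,0.5,-1],[-0.5,0.5,-1],[-0.5,0.5,-1]],"delta_rot":[[0,0,0],[0,0,0],[0,0,0],[0,0,0],[0,0,0],[0,0,0],[0,0,0]]}'
python3 - <<'E'
from h import *
snap('wrist','w24');z=load('w24')
for p in [(280,250),(280,270),(280,285),(280,300)]: print(dep(z,*p))
E
```

```text
t: 39.35
eef_pos: [0.542, 0.0566, 0.0732]
tcp_rot: [-3.141, 0.003, -0.0]
wrist_force: [0.1, 0.5, -0.4]
finger_gap: 0.401
[0.54255002 0.07137404 0.09693019]
[0.5425323  0.06205677 0.09702982]
[0.54251813 0.05429982 0.09619118]
[0.54250459 0.04757467 0.09754361]
```

View pics/w24.png

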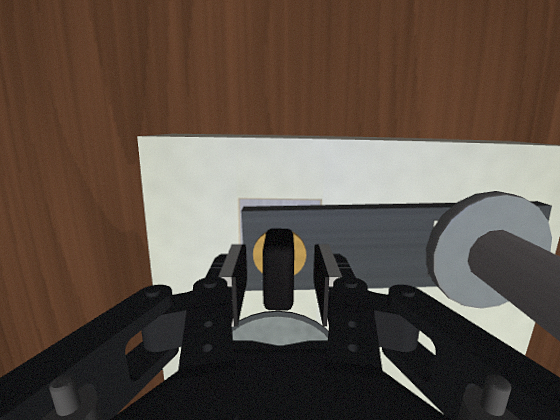

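```bash
python3 -m handwheel '{"claw":[0.4,0.4,0.4,0.4,0.4,0.4],"offset":[[0,0,-10],[0,0,-30],[0,0,-60],[0,20,-85],[0,45,-95],[0,45,-95]],"delta_rot":[[0,0,0],[0,0,0],[0,0,0],[0,0,0],[0,0,0],[0,0,0]]}'
python3 - <<'E'
from h import *
snap('wrist','w25');z=load('w25');im=z['im'][...,::-1]
cv2.imwrite('pics/w25c.png',cv2.resize(im[60:220,190:370],None,fx=3.3,fy=3.3,interpolation=cv2.INTER_CUBIC))
u,v=proj(z,[.5423,.058,.098]);print(u,v,dep(z,u,v))
snap('scene','s5');z=load('s5');im=z['im'][...,::-1]
cv2.imwrite('pics/s5c.png',cv2.resize(im[140:330,80:340],None,fx=3,fy=3,interpolation=cv2.INTER_CUBIC))
E
```

```text
t: 40.15
eef_pos: [0.5428, 0.0102, 0.17]
tcp_rot: [3.141, -0.006, 0.005]
wrist_force: [0.5, 0.1, 0.1]
finger_gap: 0.402
277.80310644751364 151.95965914892162 [0.54229527 0.05789635 0.09677823]
```

View pics/w25c.png

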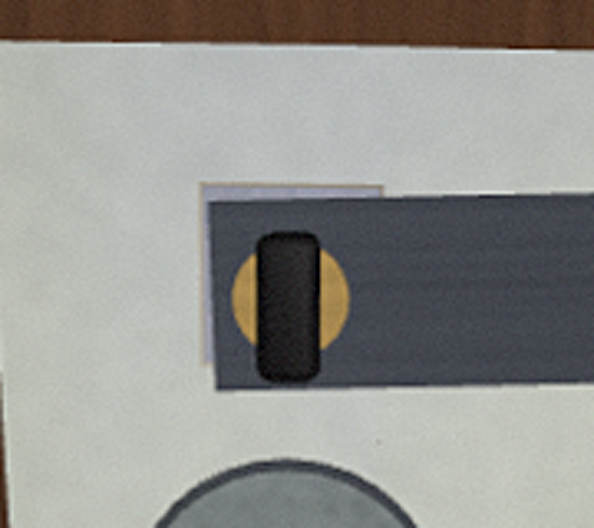

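View pics/s5c.png

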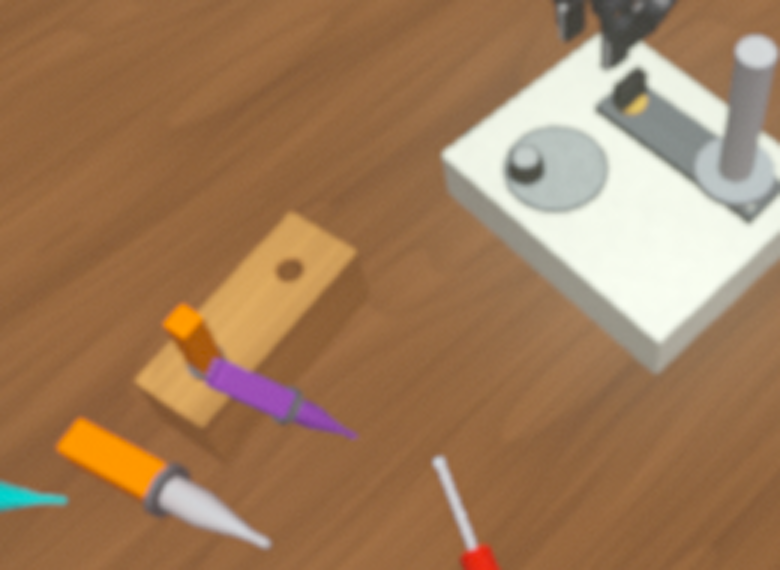

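Run:
```python
from h import *
snap('top','t3');z=load('t3');im=z['im'][...,::-1]
cv2.imwrite('pics/t3c.png',cv2.resize(im[170:290,200:450],None,fx=3.2,fy=3.2,interpolation=cv2.INTER_CUBIC))
print(dep(z,426,250),dep(z,293,238),dep(load('top0'),293,238))
```

```text
[ 0.48441672 -0.32280256  0.13553518] [ 0.43174307 -0.02248548  0.65942733] [ 0.52274077 -0.04586952  0.07549738]
```

View pics/t3c.png

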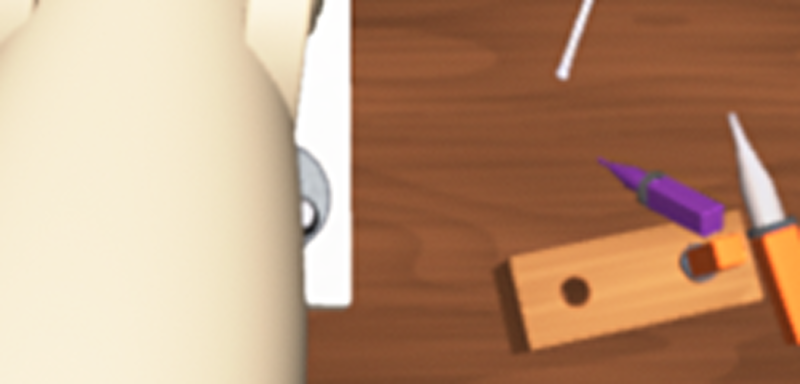

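The drift stands upright in its hole (handle top about 0.1355 m) and the bolt is home, so I am handing in.

Run:
```python
from bench import robot
print(robot.finish_job())
```

```text
the job is handed in; nothing more can be done
None
```

I finished the job and handed it in at about 40 s of the 72 s allowed. No verdict was reported.

**What I did**
- **Finding the hole:** the wrist camera showed the base hole shifted about 6 mm towards −y, and I put the drift's tip into that gap.
- **Drift:** I wedged it down in small steps. Wrist force was at most about 6 N on any axis while it wedged and 10.5 N when the collar seated. I then returned it to the hole it came from.
- **Bolt:** I pushed it through both holes with about 5 N, let go and backed off.

**Last checks**
- **Bolt:** it stands upright with its head flush on the foot. Its wing top measured about 97 mm high; 98.5 mm would be exactly seated.
- **Drift:** it hangs upright in the stand, with its handle top at about 135.5 mm against 135 mm expected.
- **Bystanders:** the loupe and screwdriver look unmoved in the last pictures. The jar was out of those crops, and the arm came nowhere near it after the first approach.

**What disagreed**
- **Heights at the foot:** going by the arm's height readings, both collar and bolt head met resistance 3–4 mm lower than the stated foot height. The pictures showed both flush, so I went by contact force and pictures.
- **Seating at the stand:** the arm pressed down with about 20 N at the wrist as the drift seated. I did not have a direct reading of blade force.
- **Lookalikes:** the three lookalike drifts tipped over early in the run, before I gripped anything. The purple one came to rest against the stand, with its end close beside the drift's handle. I left all three alone.

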